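# Load the specimen shaker and lock its gate

## Task

Clear the blue case out of the shaker's lane and lay it in the steel dish, then lift the gate's knob out of its notch, slide the gate fully open and let the knob drop into the last notch. Stand every specimen pot on the bench (two to four) upright in the lane, close together from the closed end, then lift the knob again, bring the gate up behind the last pot and drop it fully home in the notch that leaves no room for another pot. Only then tip the toggle over, away from the robot, to start the shaker; leave the other things on the bench where they are.

Things in the scene. Friction and masses are not known exactly. Their poses are not given: they have to be found in the camera images.
- shaker: Shaker, fixed: white housing 150 (x) by 345 mm (y), an aluminium lane along y on top. Origin on the bench. Lane: centre line at x = +30 mm, 52 mm wide inside, from y = -125 to its closed end at y = +125 mm, floor 50 mm above the bench, long walls 14 mm and end walls 36 mm above the floor. At x = -45 mm a steel comb rail, 22 mm wide, 72 mm high, runs along y: five notches in its top, 44 mm apart
- gate (a joint): Gate sliding across the lane (m along the shaker's -y). Carriage on the comb rail, 32 mm wide (y), top 86 mm above the bench; its arm carries a 6 mm plate that hangs in the lane and pushes pots along. 0, 0.044, 0.088, 0.132, 0.176 = notches 1 to 5 (1 at the closed end, 5 fully open). In notch k the room up to the closed end is k x 44 + 6 mm. Slides with 1 to 2 N when the knob is lifted
- knob (a joint): Lift of the gate's knob (m): 0 = pin fully home in a notch, about 0.012 = pin resting on the comb between notches, stop at 0.025. Lift it more than 0.013 to slide the gate. A weak spring and its weight (about 1.5 N) pull it down. The 8 mm pin has 2.5 mm play to each side in a notch
- knob_grip (a point): Middle of the knob's black grip: an upright tab 14 mm thick along the shaker's y, 26 mm wide along its x, reaching from 19 mm below to 13 mm above this point (116 mm above the bench when home). Pinch it from above across its 14 mm, along the shaker's y. It rides with the gate
- toggle (a joint): Start toggle of the shaker (rad), on a grey block at the -y end of the housing: 0 = off, leaning to the shaker's -x (towards the robot); 1.0 = on, leaning to its +x. Stays where it is left; less than 2 N at the tip moves it
- toggle_tip (a point): Centre of the black ball, 26 mm across, on the 70 mm long toggle; 129 mm above the bench when off. Its pivot lies 68 mm above the bench at x = +20, y = -168 mm of the shaker; the ball swings from 34 mm in front of it to 34 mm behind it
- dish: Shallow open steel dish, fixed to the bench, 150 (x) by 130 (y) by 25 mm high, 3 mm walls and floor. Origin under its centre on the bench
- case_mid (a point): Centre of the blue lidded plastic case, 42 (x) by 90 (y) by 55 mm high, that lies in the lane at the start, long side along the lane. Weighs about 0.12 kg
- notch1 (a point): Top of the comb at the middle of notch 1 (72 mm above the bench, y = 72 mm of the shaker); 13 mm wide along y (nearest the closed end; the pin is here at the start)
- notch5 (a point): Top of the comb at the middle of notch 5 (72 mm above the bench, y = -104 mm of the shaker); 13 mm wide along y (fully open)
- place1 (a point): Pot place 1, counted from the closed end: point on the lane floor under the middle of that pot when the pots stand close together
- place2 (a point): Pot place 2, counted from the closed end: point on the lane floor under the middle of that pot when the pots stand close together
- place3 (a point): Pot place 3, counted from the closed end: point on the lane floor under the middle of that pot when the pots stand close together
- place4 (a point): Pot place 4, counted from the closed end: point on the lane floor under the middle of that pot when the pots stand close together
- pot1_mid (a point): Middle (32.5 mm above its foot) of a closed specimen pot: white with a blue screw lid, cylinder 44 mm across and 65 mm high, about 0.08 kg, heavy-footed, upright on the bench at the start. z axis along the pot. Two to four of the four pots are present
- pot2_mid (a point): Middle (32.5 mm above its foot) of a closed specimen pot: white with a blue screw lid, cylinder 44 mm across and 65 mm high, about 0.08 kg, heavy-footed, upright on the bench at the start. z axis along the pot. Two to four of the four pots are present
- pot3_mid (a point): Middle (32.5 mm above its foot) of a closed specimen pot: white with a blue screw lid, cylinder 44 mm across and 65 mm high, about 0.08 kg, heavy-footed, upright on the bench at the start. z axis along the pot. Two to four of the four pots are present
- pot4_mid (a point): Middle (32.5 mm above its foot) of a closed specimen pot: white with a blue screw lid, cylinder 44 mm across and 65 mm high, about 0.08 kg, heavy-footed, upright on the bench at the start. z axis along the pot. Two to four of the four pots are present
- reagent: Bystander, not part of the job: amber bottle, 52 mm across, 120 mm high. Origin under its centre
- marker: Bystander, not part of the job: grey felt pen lying down, 12 x 125 x 12 mm. Origin under its centre
- stamp: Bystander, not part of the job: wooden hand stamp, 50 x 30 mm, 62 mm high. Origin under its centre
- timer: Bystander, not part of the job: round black timer, 60 mm across, 18 mm high. Origin under its centre
- handset: Bystander, not part of the job: flat black handset, 130 x 62 x 12 mm. Origin under its centre
- beaker: Bystander, not part of the job: glass beaker, 66 mm across, 85 mm high. Origin under its centre

How it is judged:
By the outcome, as a careful person would: the job done as asked, in the order asked, and still so for the second after the job is handed in, with the robot touching nothing.
Of pot1, pot2, pot3, pot4 only 2 to 4 are there at a start; the rules pass over those that are not, and their reading is None.
At some moment in a run one of pot1, pot2, pot3, pot4 may be knocked a few centimetres aside while the robot is not near it.
It also fails if it takes over 210 s, if anything falls off the work surface, if the arm or the gripper's body presses on something with over 40 N, if the wrist force passes 120 N, or if a joint passes its speed limit or range.

## Robot

A 6-joint arm with a two-finger parallel gripper is mounted at the origin on the work surface. World frame = base frame: x ahead of the robot, y to its left, z up, the work surface at z = 0. Lengths are in m, angles in rad, forces in N, time in s.
With the tool pointing down it reaches from about 0.35 to 0.85 m from the base axis. Payload 8.1 kg.
Tool frame: the origin (TCP) lies on the centre line of the jaws, within the pads' length; the fingertips stand 17 mm ahead of it and the grasp point (between the pads) lies 2 mm behind it (ctrl.tip_extent is the distance from the TCP to the fingertips, in m); x points along the fingers, z is the direction in which the jaws open and shut, and the axes are right-handed (so a half turn about x gives the same grasp; the last joint's range is limited). The gripper opens to 93 mm and grips with 3 to 60 N. Pads are 15 mm wide; open, the fingers measure 128 mm over their backs; the gripper's body (75 mm by 188 mm) begins 65 mm behind the grasp point.
Start: joints at [-1.433, 0.13, 1.488, -0, 1.523, -0.085], TCP at [0.133, -0.585, 0.236] pointing down, gripper open.
Joint ranges: [-2.96, 2.96], [-0.89, 2.26], [0.02, 2.5], [-1.34, 4.48], [0, 2.73], [-2.66, 2.66]. Speed limits (rad/s): [2.39, 2.39, 2.79, 3.14, 3.14, 3.14].

## Interface

Orientations are given as a rotation vector (axis times angle).
In Python, from plant import status, imaging, order, ctrl gives the robot as it stands. The module is installed in compiled form; this text tells all that it offers.
- The arm moves only by the tool apply_moves, never from a script. Its argument "commands" is a list of rows, each an object of numbers: "grip": the gripper's target within -1 to 1 (fully open at 1, half-way at 0, shut at -1); "dx", "dy", "dz": the shift along the world's x, y, z in m; "ax", "ay", "az": the turn, a rotation vector about the world's x, y, z in rad. A call has 1 to 12 rows; each row is the pose to reach, as a shift and turn from the pose measured when the call began; what a row does not reach only later rows make up. A row lasts 1/8 s, in which the tool goes at most 62.5 mm and 10.7 degrees, less where a joint would pass 70% of its speed; a pose out of reach is approached as far as the arm can. A call with a gripper value outside its range is refused whole. The fingers move at their own pace and stop on an object; the grip force is fixed at half the most. Time passes only in rows, so rows that repeat a pose let the fingers close. It gives the time, the measured TCP pose, the force and the opening at its end, in the units of the state.
- status.get_obs(): the state, without advancing time (a new reading comes with each control period).
- imaging.capture(name): name is "scene" or "top" or "wrist"; returns (picture, depth): 400x640x3 uint8, blue, green, red; 400x640 float32, m along the optical axis (not along the pixel's ray), 0 where there is no reading.
- imaging.camera_params(name): a dict with "mtx" (3x3 intrinsics, pixels), "R" (3x3) and "t" (3): a world point X has camera coordinates R X + t. Camera axes: x right, y down, z forward; pixel columns grow to the right and rows downward; lengths in m; the calibration is good to about 2 mm. The wrist camera is an equidistant fisheye: a pixel r from the principal point sees the ray r / f radians off the axis. A picture is of the moment at which its call begins: read the wrist's pose just before it. camera_params takes no time and is no camera call; for the wrist camera it gives the pose at the moment of the call.
- order.job_done(): hands the job in, once; it reports no verdict.
Trained networks look in the newest picture that a camera, given by its name, has taken for a name from the list of things; names that differ only in an ending like _2 or _b are one class to them, and where a whole thing is asked for, a point or a joint stands for the part that bears it (a point fixed in the world has none). Each returns a list of dicts, best first, with "conf" (0 to 1); they miss things now and then, are a little off and sometimes report something else, mostly with a low value. They report only what shows in the picture. A call takes as long as a camera call.
- imaging.find_in(name, camera): "xyz" ([x, y, z] in m, in world coordinates, good to about 4 mm: the middle of the surface that is visible of it).
- imaging.masks_of(name, camera): "region" (400x640 bool, what is visible of it).
The state is a dict: "t": time; "qpos": joint angles; "joint_velocities": joint speeds; "joint_efforts": joint torques, N m; "tool_pos": TCP position; "orientation": TCP orientation; "wrist_force": force on the tool from outside, world axes, zero at the start; "torque": the same for the moment, N m; "finger_gap": finger opening in m.
Only numpy, scipy, OpenCV 4.12 (cv2) and the standard library are available. Lean on these libraries where they do the work, as an engineer would, in place of code of your own. Each camera call takes 0.05 s, during which the arm holds its last target.

## Working session

There is one attempt and no reset: what is moved stays moved. The work goes in short steps, Python scripts to look and compute and a tool call to move; the robot and the scene stay as the last step left them, time stands still between calls to the robot, and variables do not carry over. Pictures are saved under pics/ and viewed, and the job is handed in when it is done.

Besides the shell and the picture viewer there is one more tool, called after ">>>" in YAML: its name, and indented under it one key for each argument. apply_moves: Moves the arm, as the interface text tells. Its arguments: {"type":"object","properties":{"commands":{"type":"array"}},"required":["commands"]}

```bash
mkdir -p pics
cat > h.py <<'E'
from plant import status, imaging, order, ctrl
import numpy as np, cv2
def cap(n,fn=None):
    p,d=imaging.capture(n)
    if fn: cv2.imwrite('pics/'+fn,p)
    return p,d
def find(name,cam,k=5):
    for r in imaging.find_in(name,cam)[:k]:
        print(name,cam,np.round(r['xyz'],4),round(r['conf'],2))
def obs():
    o=status.get_obs(); print(round(o['t'],2),'pos',np.round(o['tool_pos'],4),'rv',np.round(o['orientation'],4),'F',np.round(o['wrist_force'],1),'gap',round(float(o['finger_gap']),4)); return o
def cloud(cam,d,P=None):
    P=P or imaging.camera_params(cam); K=P['mtx']
    v,u=np.mgrid[0:400,0:640]
    X=np.stack([(u-K[0,2])/K[0,0]*d,(v-K[1,2])/K[1,1]*d,d],-1)
    return (X-P['t'])@P['R']
E
python3 - <<'E'
from h import *
o=obs();print(o['qpos'],ctrl.tip_extent)
cap('scene','s0.png');cap('top','t0.png')
for c in('scene','top'):
  for n in['shaker','dish','case_mid','knob_grip','toggle_tip','pot1_mid','reagent','marker','stamp','timer','handset','beaker']: find(n,c)
E
```

```text
0.0 pos [ 0.1325 -0.5846  0.2346] rv [ 1.0448  1.3078 -1.0426] F [ 0.2  0.4 -0. ] gap 0.0931
[-1.43339718e+00  1.31164931e-01  1.48929820e+00 -2.53015948e-05
  1.52301267e+00 -8.54260008e-02] 0.017
shaker scene [ 0.6216 -0.0417  0.0465] 0.62
dish scene [ 0.4227 -0.3825  0.0046] 0.78
dish scene [ 0.6245 -0.0444  0.0479] 0.3
case_mid scene [ 0.6371 -0.0853  0.1018] 0.98
knob_grip scene [0.5807 0.033  0.1205] 0.54
toggle_tip scene [ 0.5717 -0.2133  0.1255] 0.48
toggle_tip scene [ 0.6226 -0.0428  0.0483] 0.34
pot1_mid scene [ 0.6233 -0.0433  0.0491] 0.74
reagent scene [0.7041 0.3484 0.098 ] 0.55
reagent scene [0.4494 0.263  0.0531] 0.35
marker scene [0.4975 0.3321 0.0107] 0.56
stamp scene [ 0.5829 -0.3775  0.0219] 0.79
timer scene [0.4003 0.1026 0.0156] 0.56
timer scene [ 0.6254 -0.0438  0.0495] 0.36
handset scene [ 0.4081 -0.0575  0.0108] 0.57
handset scene [0.5934 0.274  0.0604] 0.42
beaker scene [ 0.7268 -0.4059  0.0592] 0.56
shaker top [ 0.5855 -0.0758  0.0503] 0.6
dish top [ 0.4293 -0.3826  0.0012] 0.71
case_mid top [ 0.622  -0.0918  0.1013] 0.62
toggle_tip top [ 0.561  -0.2061  0.139 ] 0.46
reagent top [0.6916 0.3425 0.0795] 0.76
reagent top [ 0.733  -0.4151  0.049 ] 0.41
marker top [0.4979 0.3288 0.0102] 0.72
stamp top [ 0.5679 -0.3763  0.0241] 0.76
stamp top [ 0.5807 -0.071   0.053 ] 0.49
timer top [0.3963 0.098  0.0185] 0.84
handset top [ 0.4037 -0.0598  0.0104] 0.61
beaker top [ 0.73   -0.4162  0.0503] 0.98
```

View pics/s0.png

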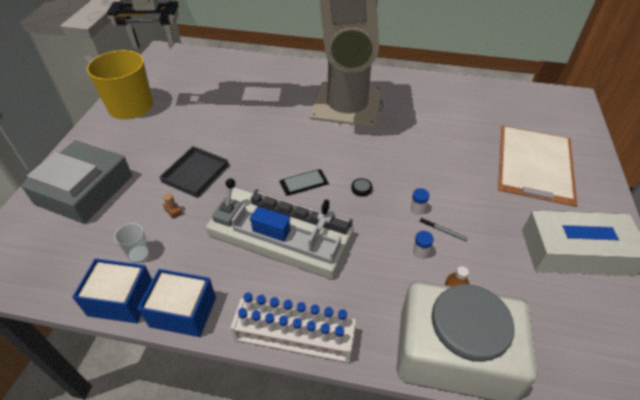

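View pics/t0.png

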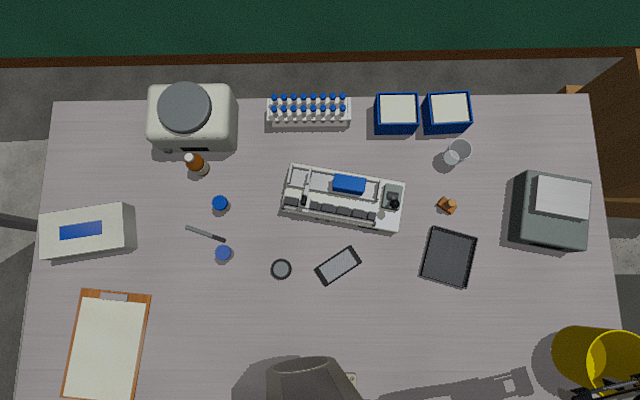

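```bash
cat > hm.py <<'E'
from h import *
def hmap(cams=('top','scene'),x0=.35,x1=.85,y0=-.5,y1=.45,s=.002):
    H={}
    for c in cams:
        p,d=cap(c); X=cloud(c,d); ok=d>0
        n=(int((x1-x0)/s),int((y1-y0)/s)); h=np.full(n,np.nan); img=np.zeros(n+(3,),np.uint8)
        i=((X[...,0]-x0)/s).astype(int); j=((X[...,1]-y0)/s).astype(int)
        ok&=(i>=0)&(i<n[0])&(j>=0)&(j<n[1])
        z=X[...,2]; o=np.argsort(z[ok])
        h[i[ok][o],j[ok][o]]=z[ok][o]; img[i[ok][o],j[ok][o]]=p[ok][o]
        H[c]=(h,img,X,p)
    return H
E
python3 - <<'E'
from hm import *
p,d=cap('top'); 
c=cv2.resize(p[140:280,180:440],None,fx=3,fy=3,interpolation=cv2.INTER_CUBIC);cv2.imwrite('pics/t0c.png',c)
X=cloud('top',d)
def at(u,v): return np.round(X[v,u],3)
# heights along image
z=X[...,2]
vis=np.clip(z/0.14*255,0,255).astype(np.uint8)
cv2.imwrite('pics/t0h.png',cv2.resize(cv2.applyColorMap(vis,cv2.COLORMAP_JET)[140:280,180:440],None,fx=3,fy=3,interpolation=cv2.INTER_NEAREST))
p,d=cap('scene')
cv2.imwrite('pics/s0c.png',cv2.resize(p[150:290,190:450],None,fx=3,fy=3,interpolation=cv2.INTER_CUBIC))
# bench & housing stats
for n,m in dict(bench=(abs(z)<.02),).items(): print(n,np.median(z[m]))
# pots
for c in('top','scene'):
  p,d=cap(c);X=cloud(c,d);z=X[...,2]
  m=(z>.055)&(z<.075)&(X[...,1]>.2)&(X[...,1]<.33)&(X[...,0]<.64)&(X[...,0]>.35)
  n,l,st,ce=cv2.connectedComponentsWithStats(m.astype(np.uint8))
  for k in range(1,n):
    if st[k,4]>15:
      q=X[l==k]; print(c,st[k,4],q.mean(0),q.min(0),q.max(0), np.median(p[l==k],0))
E
```

```text
bench 0.0005816365256334887
top 185 [0.57902615 0.27566611 0.0648712 ] [0.55855897 0.25532675 0.05627693] [0.60003678 0.2971979  0.07061501] [152.  78.  17.]
top 194 [0.43676859 0.26063442 0.06494995] [0.41743802 0.23987747 0.05503562] [0.45664644 0.28219297 0.0710161 ] [151.  92.  65.]
scene 200 [0.44194332 0.25890274 0.06327109] [0.41559844 0.23810091 0.05513562] [0.46144901 0.28033089 0.06962176] [147.  72.  30.]
scene 242 [0.58392561 0.27374395 0.06340115] [0.55806831 0.25274938 0.05518672] [0.60367642 0.29464614 0.0679965 ] [148.  72.  30.]
```

View pics/t0c.png

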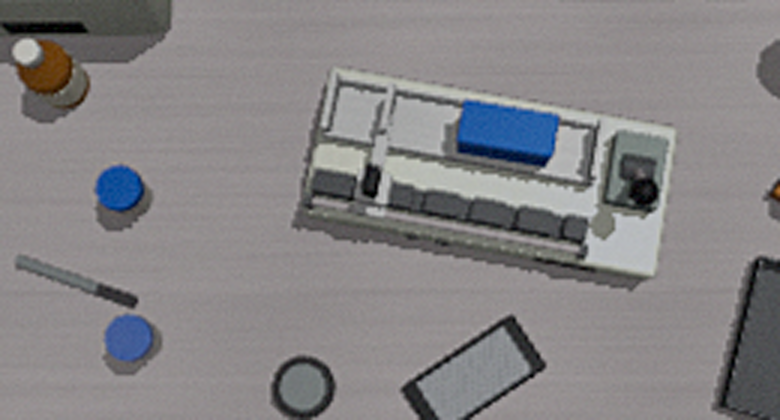

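View pics/t0h.png

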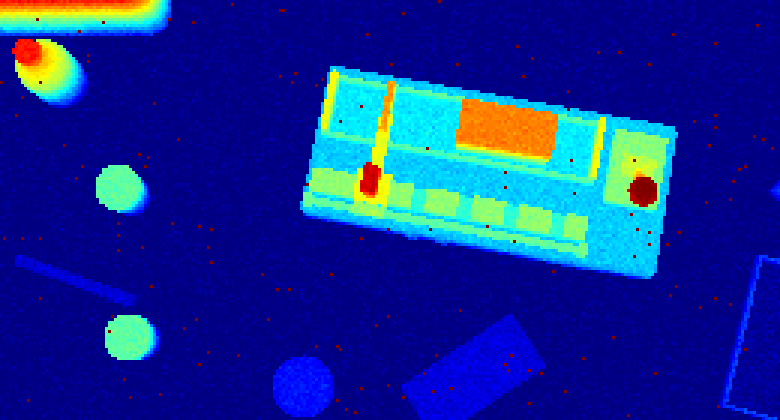

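View pics/s0c.png

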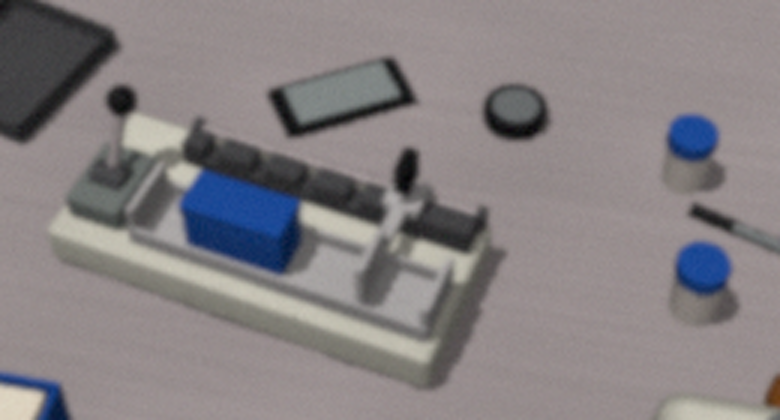

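```bash
cat > shk.py <<'E'
from hm import *
from scipy.spatial.transform import Rotation as R
def rect(pts):
    return cv2.minAreaRect((pts[:,:2]*1000).astype(np.float32))
def comps(X,m,minn=30):
    n,l,st,ce=cv2.connectedComponentsWithStats(m.astype(np.uint8))
    return [X[l==k] for k in range(1,n) if st[k,4]>minn]
E
python3 - <<'E'
from shk import *
for c in('top','scene'):
  p,d=cap(c);X=cloud(c,d);z=X[...,2]
  box=(X[...,0]>.48)&(X[...,0]<.75)&(X[...,1]>-.29)&(X[...,1]<.16)
  m=box&(z>.03)&(z<.15)
  for q in comps(X,m,100):print(c,'all',rect(q),len(q))
  b,g,r=[p[...,i].astype(int) for i in range(3)]
  m=box&(z>.095)&(z<.112)&(b-r>60)
  for q in comps(X,m,50):print(c,'case',rect(q),np.median(q[:,2]))
  m=box&(z>.11)&(z<.15)
  for q in comps(X,m,3):print(c,'hi',q.mean(0),q.min(0),q.max(0))
  m=(z>.012)&(z<.035)&(X[...,0]>.33)&(X[...,0]<.53)&(X[...,1]<-.28)&(X[...,1]>-.5)
  for q in comps(X,m,50):print(c,'dish',rect(q),np.median(q[:,2]))
o=obs();print(R.from_rotvec(o['orientation']).as_matrix().round(3))
E
```

```text
top all ((598.2606811523438, -78.25001525878906), (345.12652587890625, 153.45960998535156), 79.0184555053711) 6067
top case ((623.1900024414062, -92.66204071044922), (88.10614776611328, 40.61178207397461), 80.10893249511719) 0.10504432258781701
top hi [0.57287987 0.03242327 0.12682031] [0.56122483 0.02447794 0.11090668] [0.58688932 0.04029248 0.1319061 ]
top hi [ 0.55746104 -0.20707345  0.13774999] [ 0.54542282 -0.21914995  0.12885303] [ 0.57013933 -0.19583251  0.14486649]
top dish ((425.72125244140625, -378.6923828125), (131.3926544189453, 150.03091430664062), 73.34700012207031) 0.023095764250646723
scene all ((600.9166870117188, -80.43626403808594), (343.7688903808594, 153.89048767089844), 78.87246704101562) 7438
scene case ((626.2774047851562, -94.61834716796875), (89.10076141357422, 44.91560745239258), 80.18798828125) 0.10455615362436091
scene hi [ 0.56565603 -0.20969177  0.13208546] [ 0.55208749 -0.22377904  0.11027791] [ 0.57570546 -0.19786253  0.14368167]
scene hi [0.57938515 0.03065886 0.1231501 ] [0.56316652 0.02105858 0.11036809] [0.58954891 0.03810253 0.13049811]
scene dish ((427.0592041015625, -382.1630859375), (136.83792114257812, 153.6782989501953), 73.52251434326172) 0.020656370352526522
1.6 pos [ 0.1326 -0.5852  0.2357] rv [ 1.0435  1.3063 -1.0436] F [-0.3  0.4  0. ] gap 0.0931
[[-0.     0.975  0.221]
 [-0.     0.221 -0.975]
 [-1.    -0.     0.   ]]
```

>>> apply_moves:
  commands:
    - {"dx": 0.04, "dy": 0.04, "dz": 0.02, "az": 0.16, "grip": 1}
    - {"dx": 0.08, "dy": 0.08, "dz": 0.02, "az": 0.33, "grip": 1}
    - {"dx": 0.12, "dy": 0.12, "dz": 0.02, "az": 0.5, "grip": 1}
    - {"dx": 0.16, "dy": 0.16, "dz": 0.02, "az": 0.66, "grip": 1}
    - {"dx": 0.2, "dy": 0.2, "dz": 0.02, "az": 0.82, "grip": 1}
    - {"dx": 0.24, "dy": 0.24, "dz": 0.02, "az": 0.98, "grip": 1}
    - {"dx": 0.285, "dy": 0.285, "dz": 0.02, "az": 1.155, "grip": 1}
    - {"dx": 0.33, "dy": 0.33, "dz": 0.02, "az": 1.155, "grip": 1}
    - {"dx": 0.37, "dy": 0.37, "dz": 0.02, "az": 1.155, "grip": 1}
    - {"dx": 0.41, "dy": 0.41, "dz": 0.02, "az": 1.155, "grip": 1}
    - {"dx": 0.45, "dy": 0.45, "dz": 0.02, "az": 1.155, "grip": 1}
    - {"dx": 0.491, "dy": 0.492, "dz": 0.02, "az": 1.155, "grip": 1}

```text
invalid input
```

Run:
```python
from h import *
o=obs();print(o['qpos'].round(3))
p,d=cap('wrist','w1.png');cap('scene','s1.png')
P=imaging.camera_params('wrist');print(P)
find('case_mid','wrist');find('knob_grip','wrist')
```

```text
1.6 pos [ 0.1326 -0.5852  0.2357] rv [ 1.0435  1.3063 -1.0436] F [-0.3  0.4  0. ] gap 0.0931
[-1.433  0.13   1.488 -0.     1.523 -0.085]
{'mtx': array([[309.70691629,   0.        , 320.33780239],
       [  0.        , 309.70691629, 203.0139637 ],
       [  0.        ,   0.        ,   1.        ]]), 'R': array([[ 2.20827370e-01, -9.75312869e-01,  2.84468024e-04],
       [-9.43662892e-01, -2.13587561e-01,  2.52746315e-01],
       [-2.46445975e-01, -5.60817461e-02, -9.67532542e-01]]), 't': array([-0.5997384 , -0.02899743,  0.39102647])}
knob_grip wrist [ 0.3463 -0.0293  0.0119] 0.6
```

View pics/w1.png

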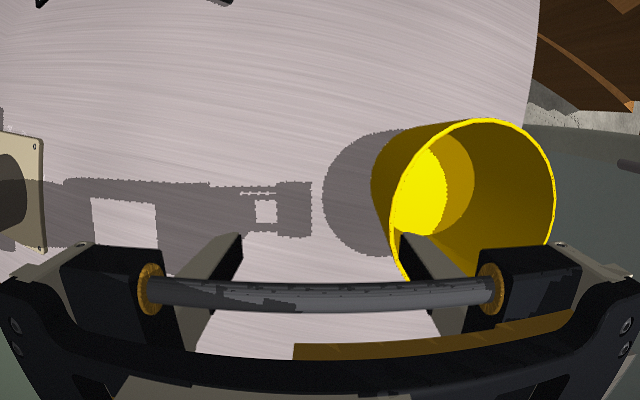

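View pics/s1.png

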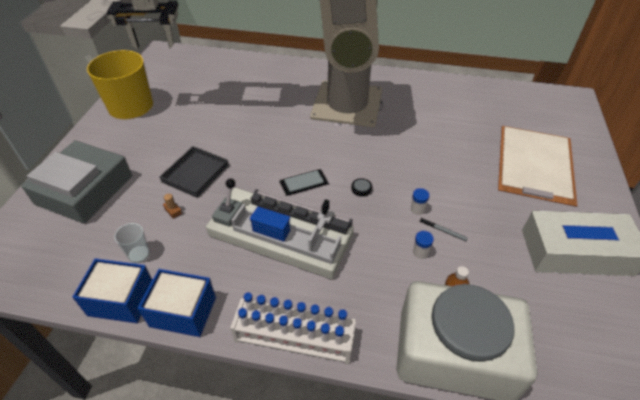

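>>> apply_moves:
  commands:
    - {"grip": 1, "dx": 0.04, "dy": 0.04, "dz": 0.02, "ax": 0, "ay": 0, "az": 0.16}
    - {"grip": 1, "dx": 0.08, "dy": 0.08, "dz": 0.02, "ax": 0, "ay": 0, "az": 0.33}
    - {"grip": 1, "dx": 0.12, "dy": 0.12, "dz": 0.02, "ax": 0, "ay": 0, "az": 0.5}
    - {"grip": 1, "dx": 0.16, "dy": 0.16, "dz": 0.02, "ax": 0, "ay": 0, "az": 0.66}
    - {"grip": 1, "dx": 0.2, "dy": 0.2, "dz": 0.02, "ax": 0, "ay": 0, "az": 0.82}
    - {"grip": 1, "dx": 0.24, "dy": 0.24, "dz": 0.02, "ax": 0, "ay": 0, "az": 0.98}
    - {"grip": 1, "dx": 0.285, "dy": 0.285, "dz": 0.02, "ax": 0, "ay": 0, "az": 1.155}
    - {"grip": 1, "dx": 0.33, "dy": 0.33, "dz": 0.02, "ax": 0, "ay": 0, "az": 1.155}
    - {"grip": 1, "dx": 0.37, "dy": 0.37, "dz": 0.02, "ax": 0, "ay": 0, "az": 1.155}
    - {"grip": 1, "dx": 0.41, "dy": 0.41, "dz": 0.02, "ax": 0, "ay": 0, "az": 1.155}
    - {"grip": 1, "dx": 0.45, "dy": 0.45, "dz": 0.02, "ax": 0, "ay": 0, "az": 1.155}
    - {"grip": 1, "dx": 0.491, "dy": 0.492, "dz": 0.02, "ax": 0, "ay": 0, "az": 1.155}

```text
t: 3.3
tool_pos: [0.6248, -0.0917, 0.2558]
orientation: [0.151, 1.565, -0.152]
wrist_force: [0.4, -0.7, -0.1]
finger_gap: 0.093
```

Run:
```python
from h import *
o=obs();print(o['qpos'].round(3))
p,d=cap('wrist','w2.png');cap('scene','s2.png')
find('case_mid','wrist');find('knob_grip','wrist')
```

```text
3.3 pos [ 0.6248 -0.0917  0.2558] rv [ 0.1513  1.5651 -0.1518] F [ 0.4 -0.7 -0.1] gap 0.093
[-0.227  0.207  1.366 -0.     1.568 -0.034]
case_mid wrist [ 0.6286 -0.0908  0.1077] 0.77
knob_grip wrist [0.5767 0.0304 0.1235] 0.78
knob_grip wrist [ 0.6017 -0.0311  0.0518] 0.71
```

View pics/w2.png

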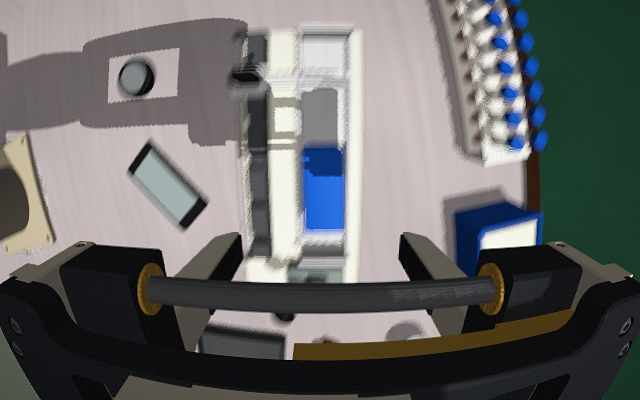

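View pics/s2.png

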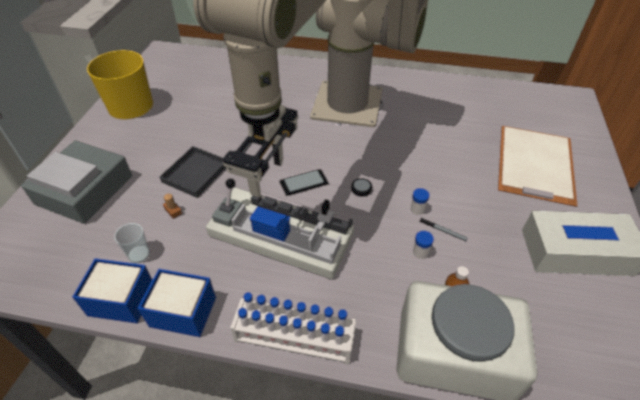

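```bash
cat >> shk.py <<'E'
def wcloud(d,P):
    K=P['mtx'];v,u=np.mgrid[0:400,0:640]
    x=(u-K[0,2])/K[0,0];y=(v-K[1,2])/K[1,1];r=np.hypot(x,y)+1e-9
    t=np.tan(np.minimum(r,1.5))/r
    X=np.stack([x*t*d,y*t*d,d],-1);return (X-P['t'])@P['R']
O=np.array([.6057,-.0474]);YAW=np.radians(-11)
EX=np.array([np.cos(YAW),np.sin(YAW)]);EY=np.array([-np.sin(YAW),np.cos(YAW)])
def loc(p): q=np.asarray(p)[...,:2]-O; return np.stack([q@EX,q@EY],-1)
def glo(x,y): return O+x*EX+y*EY
E
python3 - <<'E'
from shk import *
obs();P=imaging.camera_params('wrist');p,d=cap('wrist','w3.png');X=wcloud(d,P);z=X[...,2]
print('bench',np.median(z[(abs(z)<.02)&(d>0)]))
box=(X[...,0]>.48)&(X[...,0]<.75)&(X[...,1]>-.29)&(X[...,1]<.16)&(d>0)
b,g,r=[p[...,i].astype(int) for i in range(3)]
for q in comps(X,box&(z>.095)&(z<.115)&(b-r>40),100):
  R_=rect(q);print('case',R_,np.median(q[:,2]),loc(np.array(R_[0])/1000))
for q in comps(X,box&(z>.113)&(z<.15),50): print('hi',q.mean(0),loc(q.mean(0)),loc(q).min(0),loc(q).max(0),np.percentile(q[:,2],98))
L=loc(X)
for q in comps(X,box&(z>.035),100): l=loc(q);print(len(q),np.percentile(l,[.5,99.5],axis=0))
# rail: z ~.072
m=box&(abs(z-.072)<.003)&(abs(L[...,0]+45)<.3)
m=box&(abs(z-.072)<.003)&(L[...,0]<-.02)
print('rail x',np.percentile(L[m][:,0],[2,50,98]))
# end wall at closed end: z~.086, y~.125
m=box&(abs(z-.086)<.003)&(L[...,1]>.1); print('endwall y',np.percentile(L[m][:,1],[2,50,98]),np.percentile(L[m][:,0],[2,98]))
E
```

```text
3.5 pos [ 0.6238 -0.0922  0.255 ] rv [ 0.1497  1.5668 -0.1499] F [-1.  -0.5  0.3] gap 0.093
bench 0.0012397387425869834
case ((625.287353515625, -91.51701354980469), (89.48390197753906, 41.943748474121094), 80.01606750488281) 0.10602794040845742 [ 0.0276454  -0.03956902]
hi [0.57629874 0.03146217 0.1281271 ] [-0.04390869  0.07180322] [-0.05774492  0.06521949] [-0.03216592  0.08008206] 0.13140228071520074
hi [ 0.56105702 -0.20643801  0.13983427] [-0.01347688 -0.16463432] [-0.02676382 -0.17599398] [-0.00193912 -0.15713219] 0.14377426286322645
100379 [[-0.06661821 -0.16295515]
 [ 0.11553384  0.12929665]]
rail x [-0.06475795 -0.04548195 -0.03439659]
endwall y [0.12539547 0.12783097 0.13088802] [0.00276031 0.05604388]
```

View pics/w3.png

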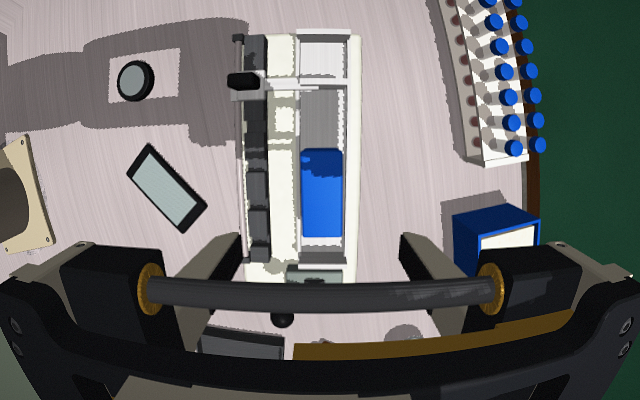

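>>> apply_moves:
  commands:
    - {"grip": 0.4, "dx": 0.001, "dy": 0, "dz": -0.04, "ax": 0, "ay": 0, "az": 0.01}
    - {"grip": 0.4, "dx": 0.001, "dy": 0, "dz": -0.08, "ax": 0, "ay": 0, "az": 0.01}
    - {"grip": 0.4, "dx": 0.001, "dy": 0, "dz": -0.11, "ax": 0, "ay": 0, "az": 0.01}
    - {"grip": 0.4, "dx": 0.001, "dy": 0, "dz": -0.14, "ax": 0, "ay": 0, "az": 0.01}
    - {"grip": 0.4, "dx": 0.001, "dy": 0, "dz": -0.16, "ax": 0, "ay": 0, "az": 0.01}
    - {"grip": 0.4, "dx": 0.001, "dy": 0, "dz": -0.167, "ax": 0, "ay": 0, "az": 0.01}
    - {"grip": 0.4, "dx": 0.001, "dy": 0, "dz": -0.167, "ax": 0, "ay": 0, "az": 0.01}
    - {"grip": -0.4, "dx": 0.001, "dy": 0, "dz": -0.167, "ax": 0, "ay": 0, "az": 0.01}
    - {"grip": -0.4, "dx": 0.001, "dy": 0, "dz": -0.167, "ax": 0, "ay": 0, "az": 0.01}
    - {"grip": -0.4, "dx": 0.001, "dy": 0, "dz": -0.167, "ax": 0, "ay": 0, "az": 0.01}
    - {"grip": -0.4, "dx": 0.001, "dy": 0, "dz": -0.167, "ax": 0, "ay": 0, "az": 0.01}

```text
t: 4.92
tool_pos: [0.6249, -0.0933, 0.0891]
orientation: [0.143, 1.566, -0.143]
wrist_force: [-0.2, -0.2, 3.8]
finger_gap: 0.0417
```

>>> apply_moves:
  commands:
    - {"grip": -0.4, "dx": 0, "dy": 0, "dz": 0.03, "ax": 0, "ay": 0, "az": 0}
    - {"grip": -0.4, "dx": 0, "dy": 0, "dz": 0.08, "ax": 0, "ay": 0, "az": 0}
    - {"grip": -0.4, "dx": 0, "dy": 0, "dz": 0.13, "ax": 0, "ay": 0, "az": 0}
    - {"grip": -0.4, "dx": -0.02, "dy": -0.03, "dz": 0.16, "ax": 0, "ay": 0, "az": -0.02}
    - {"grip": -0.4, "dx": -0.045, "dy": -0.065, "dz": 0.16, "ax": 0, "ay": 0, "az": -0.04}
    - {"grip": -0.4, "dx": -0.07, "dy": -0.1, "dz": 0.16, "ax": 0, "ay": 0, "az": -0.06}
    - {"grip": -0.4, "dx": -0.095, "dy": -0.14, "dz": 0.16, "ax": 0, "ay": 0, "az": -0.08}
    - {"grip": -0.4, "dx": -0.12, "dy": -0.18, "dz": 0.16, "ax": 0, "ay": 0, "az": -0.1}
    - {"grip": -0.4, "dx": -0.15, "dy": -0.22, "dz": 0.16, "ax": 0, "ay": 0, "az": -0.1}
    - {"grip": -0.4, "dx": -0.175, "dy": -0.255, "dz": 0.16, "ax": 0, "ay": 0, "az": -0.1}
    - {"grip": -0.4, "dx": -0.198, "dy": -0.288, "dz": 0.16, "ax": 0, "ay": 0, "az": -0.1}
    - {"grip": -0.4, "dx": -0.198, "dy": -0.288, "dz": 0.13, "ax": 0, "ay": 0, "az": -0.1}

```text
t: 6.42
tool_pos: [0.4261, -0.3848, 0.2213]
orientation: [0.221, 1.555, -0.228]
wrist_force: [0.7, 0.6, -1.0]
finger_gap: 0.0419
```

Run:
```python
from h import *
obs();cap('wrist','w4.png');cap('scene','s4.png');obs()
```

```text
6.42 pos [ 0.4261 -0.3848  0.2213] rv [ 0.2207  1.5552 -0.2276] F [ 0.7  0.6 -1. ] gap 0.0419
6.53 pos [ 0.4249 -0.3803  0.2152] rv [ 0.2255  1.5639 -0.22  ] F [-0.2  0.8 -2. ] gap 0.0417
```

View pics/w4.png

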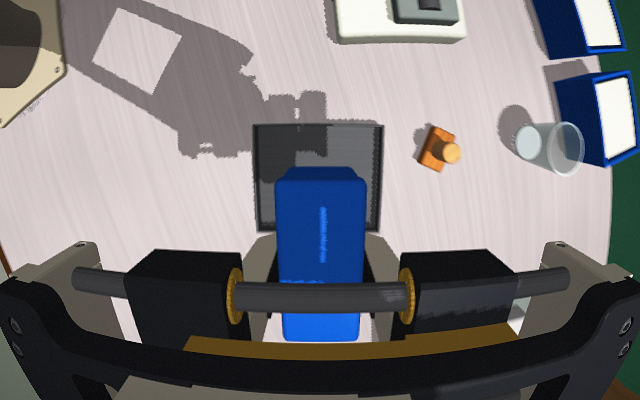

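View pics/s4.png

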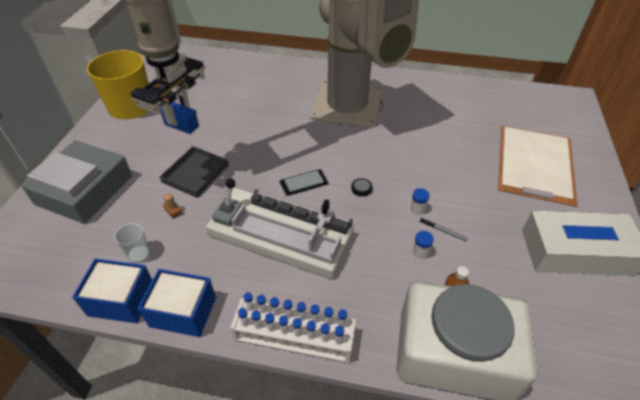

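>>> apply_moves:
  commands:
    - {"grip": -0.4, "dx": 0.002, "dy": -0.001, "dz": -0.04, "ax": 0, "ay": 0, "az": 0}
    - {"grip": -0.4, "dx": 0.002, "dy": -0.001, "dz": -0.08, "ax": 0, "ay": 0, "az": 0}
    - {"grip": -0.4, "dx": 0.002, "dy": -0.001, "dz": -0.12, "ax": 0, "ay": 0, "az": 0}
    - {"grip": -0.4, "dx": 0.002, "dy": -0.001, "dz": -0.15, "ax": 0, "ay": 0, "az": 0}
    - {"grip": -0.4, "dx": 0.002, "dy": -0.001, "dz": -0.165, "ax": 0, "ay": 0, "az": 0}
    - {"grip": -0.4, "dx": 0.002, "dy": -0.001, "dz": -0.172, "ax": 0, "ay": 0, "az": 0}
    - {"grip": -0.4, "dx": 0.002, "dy": -0.001, "dz": -0.173, "ax": 0, "ay": 0, "az": 0}
    - {"grip": -0.4, "dx": 0.002, "dy": -0.001, "dz": -0.173, "ax": 0, "ay": 0, "az": 0}

```text
t: 7.52
tool_pos: [0.4276, -0.382, 0.0436]
orientation: [0.225, 1.562, -0.221]
wrist_force: [-0.4, -0.6, -0.3]
finger_gap: 0.0421
```

>>> apply_moves:
  commands:
    - {"grip": -0.4, "dx": 0, "dy": 0, "dz": -0.002, "ax": 0, "ay": 0, "az": 0}
    - {"grip": 0.4, "dx": 0, "dy": 0, "dz": -0.002, "ax": 0, "ay": 0, "az": 0}
    - {"grip": 0.4, "dx": 0, "dy": 0, "dz": -0.002, "ax": 0, "ay": 0, "az": 0}
    - {"grip": 0.4, "dx": 0, "dy": 0, "dz": 0, "ax": 0, "ay": 0, "az": 0}
    - {"grip": 0.4, "dx": 0, "dy": 0, "dz": 0.03, "ax": 0, "ay": 0, "az": 0}
    - {"grip": 0.4, "dx": 0, "dy": 0, "dz": 0.08, "ax": 0, "ay": 0, "az": 0}
    - {"grip": 0.4, "dx": 0, "dy": 0, "dz": 0.13, "ax": 0, "ay": 0, "az": 0}
    - {"grip": 0.4, "dx": 0, "dy": 0, "dz": 0.19, "ax": 0, "ay": 0, "az": 0}

```text
t: 8.52
tool_pos: [0.427, -0.3814, 0.2345]
orientation: [0.225, 1.564, -0.22]
wrist_force: [0.4, -0.7, 0.5]
finger_gap: 0.0651
```

Run:
```python
from shk import *
obs();cap('wrist','w5.png');p,d=cap('top');X=cloud('top',d);z=X[...,2]
b,r=p[...,0].astype(int),p[...,2].astype(int)
for q in comps(X,(z>.03)&(z<.075)&(b-r>50)&(X[...,0]<.62)&(X[...,0]>.3)&(abs(X[...,1])<.5),30): print(rect(q),np.median(q[:,2]))
```

```text
8.53 pos [ 0.427  -0.3814  0.2345] rv [ 0.2254  1.5636 -0.2201] F [ 0.4 -0.7  0.5] gap 0.0651
((579.3865356445312, 275.6034851074219), (40.812564849853516, 41.39208221435547), 88.01252746582031) 0.06486668468209966
((437.134033203125, 260.74310302734375), (41.497093200683594, 39.10313415527344), 89.50638580322266) 0.06536454163379865
((427.8158874511719, -381.57025146484375), (90.52349090576172, 41.81862258911133), 74.44123077392578) 0.057897574459118646
```

View pics/w5.png

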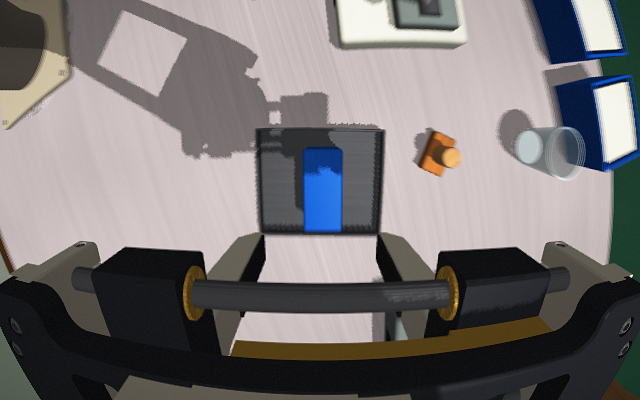

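>>> apply_moves:
  commands:
    - {"grip": 0, "dx": 0.015, "dy": 0.04, "dz": 0, "ax": 0, "ay": 0, "az": 0.17}
    - {"grip": 0, "dx": 0.03, "dy": 0.08, "dz": 0, "ax": 0, "ay": 0, "az": 0.34}
    - {"grip": 0, "dx": 0.045, "dy": 0.12, "dz": 0, "ax": 0, "ay": 0, "az": 0.51}
    - {"grip": 0, "dx": 0.06, "dy": 0.16, "dz": 0, "ax": 0, "ay": 0, "az": 0.68}
    - {"grip": 0, "dx": 0.075, "dy": 0.2, "dz": 0, "ax": 0, "ay": 0, "az": 0.85}
    - {"grip": 0, "dx": 0.09, "dy": 0.24, "dz": 0, "ax": 0, "ay": 0, "az": 1.02}
    - {"grip": 0, "dx": 0.105, "dy": 0.28, "dz": 0, "ax": 0, "ay": 0, "az": 1.19}
    - {"grip": 0, "dx": 0.12, "dy": 0.32, "dz": 0, "ax": 0, "ay": 0, "az": 1.36}
    - {"grip": 0, "dx": 0.13, "dy": 0.36, "dz": 0, "ax": 0, "ay": 0, "az": 1.5}
    - {"grip": 0, "dx": 0.14, "dy": 0.395, "dz": -0.01, "ax": 0, "ay": 0, "az": 1.6}
    - {"grip": 0, "dx": 0.148, "dy": 0.413, "dz": -0.02, "ax": 0, "ay": 0, "az": 1.66}
    - {"grip": 0, "dx": 0.148, "dy": 0.413, "dz": -0.02, "ax": 0, "ay": 0, "az": 1.66}

```text
t: 10.12
tool_pos: [0.5777, 0.0288, 0.2211]
orientation: [-1.062, 1.287, 1.067]
wrist_force: [-0.3, -0.7, -0.2]
finger_gap: 0.0466
```

```bash
cat > knob.py <<'E'
from shk import *
import sys
o=obs();Rm=R.from_rotvec(o['orientation']).as_matrix();print('toolx',Rm[:,0].round(3),'yaw',np.degrees(np.arctan2(Rm[1,2],Rm[0,2])).round(2))
print('tcp loc',loc(o['tool_pos']).round(4))
P=imaging.camera_params('wrist');p,d=cap('wrist',sys.argv[1]);X=wcloud(d,P);z=X[...,2]
L=loc(X)
for q in comps(X,(d>0)&(z>.10)&(z<.175)&(abs(L[...,0]+.045)<.03)&(abs(L[...,1])<.17),30): print('hi',len(q),loc(q.mean(0)),loc(q).min(0),loc(q).max(0),np.percentile(q[:,2],[2,98]))
E
python3 knob.py w6.png
```

```text
10.12 pos [0.5777 0.0288 0.2211] rv [-1.062   1.2867  1.0669] F [-0.3 -0.7 -0.2] gap 0.0466
toolx [ 0.004  0.007 -1.   ] yaw 78.93
tcp loc [-0.042   0.0695]
hi 605 [-0.04818431  0.07292587] [-0.05923494  0.06628838] [-0.03315262  0.0798542 ] [0.10590472 0.13108626]
hi 253 [-0.0209686  -0.16074324] [-0.02751399 -0.16987895] [-0.01507318 -0.15368893] [0.12480565 0.14309337]
```

View pics/w6.png

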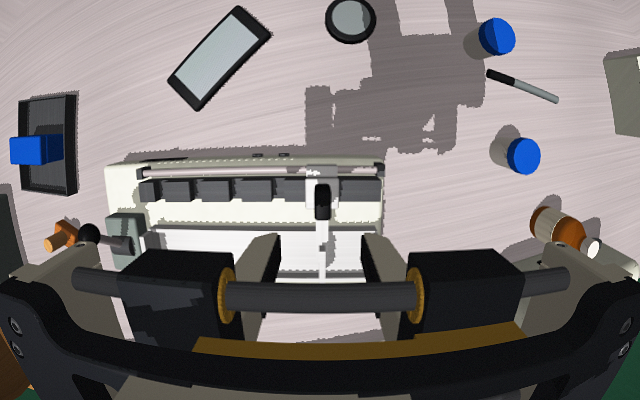

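```bash
python3 -c "
from h import *
obs()"
```

```text
10.18 pos [0.5779 0.0278 0.2219] rv [-1.0612  1.287   1.0646] F [-0.8 -0.4  0.1] gap 0.0465
```

>>> apply_moves:
  commands:
    - {"grip": 0, "dx": -0.0025, "dy": 0.0045, "dz": -0.03, "ax": 0, "ay": 0, "az": 0}
    - {"grip": 0, "dx": -0.0025, "dy": 0.0045, "dz": -0.06, "ax": 0, "ay": 0, "az": 0}
    - {"grip": 0, "dx": -0.0025, "dy": 0.0045, "dz": -0.085, "ax": 0, "ay": 0, "az": 0}
    - {"grip": 0, "dx": -0.0025, "dy": 0.0045, "dz": -0.1, "ax": 0, "ay": 0, "az": 0}
    - {"grip": 0, "dx": -0.0025, "dy": 0.0045, "dz": -0.107, "ax": 0, "ay": 0, "az": 0}
    - {"grip": 0, "dx": -0.0025, "dy": 0.0045, "dz": -0.107, "ax": 0, "ay": 0, "az": 0}
    - {"grip": 0, "dx": -0.0025, "dy": 0.0045, "dz": -0.107, "ax": 0, "ay": 0, "az": 0}

```text
t: 11.05
tool_pos: [0.5761, 0.0322, 0.1161]
orientation: [-1.062, 1.286, 1.063]
wrist_force: [-0.3, -1.1, 0.3]
finger_gap: 0.0464
```

>>> apply_moves:
  commands:
    - {"grip": -1, "dx": 0, "dy": 0, "dz": 0, "ax": 0, "ay": 0, "az": 0}
    - {"grip": -1, "dx": 0, "dy": 0, "dz": 0, "ax": 0, "ay": 0, "az": 0}
    - {"grip": -1, "dx": 0, "dy": 0, "dz": 0, "ax": 0, "ay": 0, "az": 0}
    - {"grip": -1, "dx": 0, "dy": 0, "dz": 0, "ax": 0, "ay": 0, "az": 0}

```text
t: 11.55
tool_pos: [0.5762, 0.0322, 0.1162]
orientation: [-1.062, 1.286, 1.063]
wrist_force: [-0.4, 0.6, 1.3]
finger_gap: 0.0137
```

>>> apply_moves:
  commands:
    - {"grip": -1, "dx": 0, "dy": 0, "dz": 0.008, "ax": 0, "ay": 0, "az": 0}
    - {"grip": -1, "dx": 0, "dy": 0, "dz": 0.016, "ax": 0, "ay": 0, "az": 0}
    - {"grip": -1, "dx": 0, "dy": 0, "dz": 0.019, "ax": 0, "ay": 0, "az": 0}
    - {"grip": -1, "dx": 0, "dy": 0, "dz": 0.019, "ax": 0, "ay": 0, "az": 0}
    - {"grip": -1, "dx": -0.0019, "dy": -0.0098, "dz": 0.019, "ax": 0, "ay": 0, "az": 0}
    - {"grip": -1, "dx": -0.0038, "dy": -0.0196, "dz": 0.019, "ax": 0, "ay": 0, "az": 0}
    - {"grip": -1, "dx": -0.0057, "dy": -0.0295, "dz": 0.019, "ax": 0, "ay": 0, "az": 0}
    - {"grip": -1, "dx": -0.0076, "dy": -0.0393, "dz": 0.019, "ax": 0, "ay": 0, "az": 0}

```text
t: 12.55
tool_pos: [0.5682, -0.008, 0.135]
orientation: [-1.062, 1.286, 1.063]
wrist_force: [-0.1, 1.6, -1.7]
finger_gap: 0.0142
```

>>> apply_moves:
  commands:
    - {"grip": -1, "dx": -0.0028, "dy": -0.0147, "dz": 0, "ax": 0, "ay": 0, "az": 0}
    - {"grip": -1, "dx": -0.0057, "dy": -0.0295, "dz": 0, "ax": 0, "ay": 0, "az": 0}
    - {"grip": -1, "dx": -0.0085, "dy": -0.0442, "dz": 0, "ax": 0, "ay": 0, "az": 0}
    - {"grip": -1, "dx": -0.0114, "dy": -0.0589, "dz": 0, "ax": 0, "ay": 0, "az": 0}
    - {"grip": -1, "dx": -0.0142, "dy": -0.0737, "dz": 0, "ax": 0, "ay": 0, "az": 0}
    - {"grip": -1, "dx": -0.0171, "dy": -0.0884, "dz": 0, "ax": 0, "ay": 0, "az": 0}
    - {"grip": -1, "dx": -0.0199, "dy": -0.1031, "dz": 0, "ax": 0, "ay": 0, "az": 0}
    - {"grip": -1, "dx": -0.0228, "dy": -0.1179, "dz": 0, "ax": 0, "ay": 0, "az": 0}
    - {"grip": -1, "dx": -0.0256, "dy": -0.1326, "dz": 0, "ax": 0, "ay": 0, "az": 0}
    - {"grip": -1, "dx": -0.0256, "dy": -0.1326, "dz": 0, "ax": 0, "ay": 0, "az": 0}

```text
t: 13.8
tool_pos: [0.5422, -0.1421, 0.1349]
orientation: [-1.061, 1.288, 1.062]
wrist_force: [-2.2, -0.7, -1.0]
finger_gap: 0.0139
```

Run:
```python
from shk import *
o=obs();print(loc(o['tool_pos']))
cap('wrist','w7.png');cap('scene','s7.png')
```

```text
13.8 pos [ 0.5422 -0.1421  0.1349] rv [-1.0607  1.2877  1.0621] F [-2.2 -0.7 -1. ] gap 0.0139
[-0.04429262 -0.10504233]
```

View pics/w7.png

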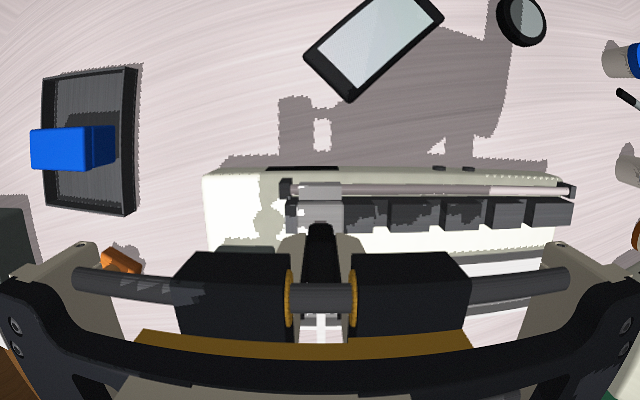

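>>> apply_moves:
  commands:
    - {"grip": -1, "dx": 0.0003, "dy": 0.0013, "dz": 0, "ax": 0, "ay": 0, "az": 0}
    - {"grip": -1, "dx": 0.0003, "dy": 0.0013, "dz": -0.006, "ax": 0, "ay": 0, "az": 0}
    - {"grip": -1, "dx": 0.0003, "dy": 0.0013, "dz": -0.012, "ax": 0, "ay": 0, "az": 0}
    - {"grip": -1, "dx": 0.0003, "dy": 0.0013, "dz": -0.0185, "ax": 0, "ay": 0, "az": 0}
    - {"grip": -1, "dx": 0.0003, "dy": 0.0013, "dz": -0.0185, "ax": 0, "ay": 0, "az": 0}

```text
t: 14.52
tool_pos: [0.5428, -0.1393, 0.1162]
orientation: [-1.061, 1.287, 1.063]
wrist_force: [-2.2, 1.2, -0.2]
finger_gap: 0.0141
```

>>> apply_moves:
  commands:
    - {"grip": 0, "dx": 0, "dy": 0, "dz": 0, "ax": 0, "ay": 0, "az": 0}
    - {"grip": 0, "dx": 0, "dy": 0, "dz": 0, "ax": 0, "ay": 0, "az": 0}
    - {"grip": 0, "dx": 0, "dy": 0, "dz": 0.03, "ax": 0, "ay": 0, "az": 0}
    - {"grip": 0, "dx": 0, "dy": 0, "dz": 0.07, "ax": 0, "ay": 0, "az": 0}
    - {"grip": 0, "dx": 0, "dy": 0.05, "dz": 0.11, "ax": 0, "ay": 0, "az": 0}
    - {"grip": 0, "dx": 0, "dy": 0.1, "dz": 0.11, "ax": 0, "ay": 0, "az": 0}
    - {"grip": 0, "dx": 0, "dy": 0.1, "dz": 0.11, "ax": 0, "ay": 0, "az": 0}

```text
t: 15.4
tool_pos: [0.5434, -0.0364, 0.2274]
orientation: [-1.064, 1.283, 1.065]
wrist_force: [-1.7, -0.8, -0.1]
finger_gap: 0.0466
```

```bash
python3 knob.py w8.png
cat > pots.py <<'E'
from shk import *
for c in('top','scene'):
  p,d=cap(c);X=cloud(c,d);z=X[...,2]
  b,r=p[...,0].astype(int),p[...,2].astype(int)
  for q in comps(X,(z>.055)&(z<.125)&(b-r>50)&(X[...,0]<.72)&(X[...,0]>.3)&(abs(X[...,1])<.5),30): print(c,np.round(rect(q)[0]),np.round(rect(q)[1]),np.median(q[:,2]).round(4),'loc',loc(np.array(rect(q)[0])/1000).round(4))
E
python3 pots.py
```

```text
15.4 pos [ 0.5434 -0.0364  0.2274] rv [-1.0642  1.2826  1.065 ] F [-1.7 -0.8 -0.1] gap 0.0466
toolx [ 0.008  0.007 -1.   ] yaw 78.98
tcp loc [-0.0632 -0.0011]
hi 684 [-0.04831759 -0.09844595] [-0.05938254 -0.10815779] [-0.03327942 -0.09354065] [0.10253043 0.13116607]
hi 102 [-0.0248259  -0.16401483] [-0.02781681 -0.16984983] [-0.01990541 -0.15616251] [0.12516187 0.14073882]
top [579. 276.] [42. 40.] 0.0649 loc [-0.0875  0.3121]
top [438. 261.] [40. 40.] 0.0647 loc [-0.2238  0.2702]
top [ 428. -381.] [90. 42.] 0.0582 loc [-0.1106 -0.3615]
scene [ 431. -383.] [92. 43.] 0.0583 loc [-0.1076 -0.3633]
scene [439. 258.] [39. 43.] 0.0638 loc [-0.2219  0.2679]
scene [583. 273.] [41. 40.] 0.0639 loc [-0.083   0.3102]
```

View pics/w8.png

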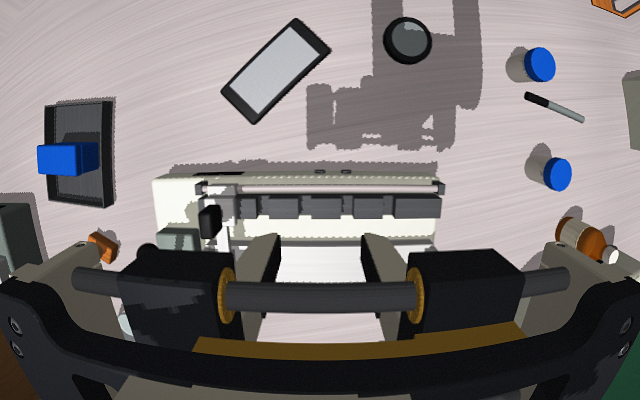

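>>> apply_moves:
  commands:
    - {"grip": 0.5, "dx": 0.004, "dy": 0.03, "dz": 0, "ax": 0, "ay": 0, "az": -0.16}
    - {"grip": 0.5, "dx": 0.008, "dy": 0.06, "dz": 0, "ax": 0, "ay": 0, "az": -0.32}
    - {"grip": 0.5, "dx": 0.012, "dy": 0.09, "dz": 0, "ax": 0, "ay": 0, "az": -0.48}
    - {"grip": 0.5, "dx": 0.016, "dy": 0.12, "dz": 0, "ax": 0, "ay": 0, "az": -0.64}
    - {"grip": 0.5, "dx": 0.02, "dy": 0.15, "dz": 0, "ax": 0, "ay": 0, "az": -0.8}
    - {"grip": 0.5, "dx": 0.024, "dy": 0.19, "dz": 0, "ax": 0, "ay": 0, "az": -0.96}
    - {"grip": 0.5, "dx": 0.028, "dy": 0.22, "dz": 0, "ax": 0, "ay": 0, "az": -1.12}
    - {"grip": 0.5, "dx": 0.03, "dy": 0.24, "dz": 0, "ax": 0, "ay": 0, "az": -1.28}
    - {"grip": 0.5, "dx": 0.032, "dy": 0.25, "dz": 0, "ax": 0, "ay": 0, "az": -1.44}
    - {"grip": 0.5, "dx": 0.034, "dy": 0.25, "dz": 0, "ax": 0, "ay": 0, "az": -1.57}
    - {"grip": 0.5, "dx": 0.037, "dy": 0.25, "dz": 0, "ax": 0, "ay": 0, "az": -1.57}
    - {"grip": 0.5, "dx": 0.037, "dy": 0.25, "dz": 0, "ax": 0, "ay": 0, "az": -1.57}

```text
t: 17.05
tool_pos: [0.5802, 0.2092, 0.2255]
orientation: [0.148, 1.559, -0.156]
wrist_force: [0.2, -0.0, -0.2]
finger_gap: 0.0701
```

```bash
cat > wp.py <<'E'
from shk import *
import sys
o=obs();Rm=R.from_rotvec(o['orientation']).as_matrix();print('toolx',Rm[:,0].round(3),'yaw',np.degrees(np.arctan2(Rm[1,2],Rm[0,2])).round(2))
P=imaging.camera_params('wrist');p,d=cap('wrist',sys.argv[1]);X=wcloud(d,P);z=X[...,2]
b,r=p[...,0].astype(int),p[...,2].astype(int)
lo,hi=(float(sys.argv[2]),float(sys.argv[3])) if len(sys.argv)>2 else (.055,.075)
for q in comps(X,(d>0)&(z>lo)&(z<hi)&(b-r>40)&(X[...,0]<.75)&(X[...,0]>.3)&(abs(X[...,1])<.5),60):
  c,rad=cv2.minEnclosingCircle((q[:,:2]*1000).astype(np.float32)); print('blue',len(q),np.round(rect(q)[0],1),np.round(rect(q)[1],1),'circ',np.round(c,1),round(rad,1),'z',np.median(q[:,2]).round(4),'loc',loc(np.array(rect(q)[0])/1000).round(4))
E
python3 wp.py w9.png; python3 pots.py
```

```text
17.05 pos [0.5802 0.2092 0.2255] rv [ 0.1477  1.559  -0.1559] F [ 0.2 -0.  -0.2] gap 0.0701
toolx [ 0.006 -0.006 -1.   ] yaw -11.09
blue 1456 [580.3 276.9] [42.6 42.6] circ [580.3 276.8] 21.8 z 0.0661 loc [-0.0868  0.3135]
blue 1194 [438.9 261.6] [42.5 43. ] circ [438.7 261.8] 21.9 z 0.066 loc [-0.2227  0.2715]
top [ 428. -381.] [91. 42.] 0.0583 loc [-0.1108 -0.3612]
scene [ 430. -383.] [89. 44.] 0.058 loc [-0.1085 -0.3626]
scene [441. 263.] [30. 43.] 0.0636 loc [-0.2205  0.2736]
scene [583. 274.] [36. 43.] 0.0641 loc [-0.0838  0.3112]
```

View pics/w9.png

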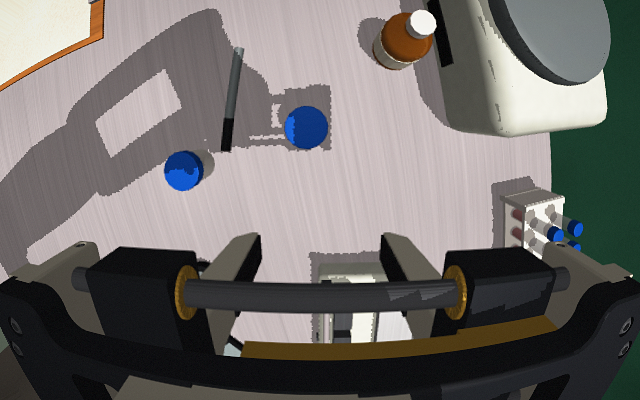

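>>> apply_moves:
  commands:
    - {"grip": 0.5, "dx": 0.0, "dy": 0.034, "dz": 0, "ax": 0, "ay": 0, "az": 0}
    - {"grip": 0.5, "dx": 0.0, "dy": 0.0675, "dz": -0.03, "ax": 0, "ay": 0, "az": 0}
    - {"grip": 0.5, "dx": 0.0, "dy": 0.0675, "dz": -0.06, "ax": 0, "ay": 0, "az": 0}
    - {"grip": 0.5, "dx": 0.0, "dy": 0.0675, "dz": -0.1, "ax": 0, "ay": 0, "az": 0}
    - {"grip": 0.5, "dx": 0.0, "dy": 0.0675, "dz": -0.14, "ax": 0, "ay": 0, "az": 0}
    - {"grip": 0.5, "dx": 0.0, "dy": 0.0675, "dz": -0.17, "ax": 0, "ay": 0, "az": 0}
    - {"grip": 0.5, "dx": 0.0, "dy": 0.0675, "dz": -0.183, "ax": 0, "ay": 0, "az": 0}
    - {"grip": 0.5, "dx": 0.0, "dy": 0.0675, "dz": -0.183, "ax": 0, "ay": 0, "az": 0}
    - {"grip": -0.4, "dx": 0.0, "dy": 0.0675, "dz": -0.183, "ax": 0, "ay": 0, "az": 0}
    - {"grip": -0.4, "dx": 0.0, "dy": 0.0675, "dz": -0.183, "ax": 0, "ay": 0, "az": 0}
    - {"grip": -0.4, "dx": 0.0, "dy": 0.0675, "dz": -0.183, "ax": 0, "ay": 0, "az": 0}

```text
t: 18.58
tool_pos: [0.5805, 0.2775, 0.0439]
orientation: [0.149, 1.557, -0.156]
wrist_force: [-0.4, -0.3, -0.5]
finger_gap: 0.0443
```

>>> apply_moves:
  commands:
    - {"grip": -0.4, "dx": 0, "dy": 0, "dz": 0.04, "ax": 0, "ay": 0, "az": 0}
    - {"grip": -0.4, "dx": 0, "dy": 0, "dz": 0.09, "ax": 0, "ay": 0, "az": 0}
    - {"grip": -0.4, "dx": 0.01, "dy": -0.03, "dz": 0.14, "ax": 0, "ay": 0, "az": 0}
    - {"grip": -0.4, "dx": 0.02, "dy": -0.06, "dz": 0.16, "ax": 0, "ay": 0, "az": 0}
    - {"grip": -0.4, "dx": 0.033, "dy": -0.1, "dz": 0.16, "ax": 0, "ay": 0, "az": 0}
    - {"grip": -0.4, "dx": 0.046, "dy": -0.14, "dz": 0.16, "ax": 0, "ay": 0, "az": 0}
    - {"grip": -0.4, "dx": 0.058, "dy": -0.18, "dz": 0.16, "ax": 0, "ay": 0, "az": 0}
    - {"grip": -0.4, "dx": 0.068, "dy": -0.21, "dz": 0.15, "ax": 0, "ay": 0, "az": 0}
    - {"grip": -0.4, "dx": 0.0741, "dy": -0.2305, "dz": 0.13, "ax": 0, "ay": 0, "az": 0}
    - {"grip": -0.4, "dx": 0.0741, "dy": -0.2305, "dz": 0.115, "ax": 0, "ay": 0, "az": 0}
    - {"grip": -0.4, "dx": 0.0741, "dy": -0.2305, "dz": 0.115, "ax": 0, "ay": 0, "az": 0}

```text
t: 19.95
tool_pos: [0.6527, 0.048, 0.156]
orientation: [0.149, 1.562, -0.155]
wrist_force: [-0.1, 0.2, -0.9]
finger_gap: 0.0437
```

```bash
cat > lane.py <<'E'
from shk import *
import sys
o=obs();Rm=R.from_rotvec(o['orientation']).as_matrix();print('toolx',Rm[:,0].round(3),'yaw',np.degrees(np.arctan2(Rm[1,2],Rm[0,2])).round(2),'tcploc',loc(o['tool_pos']).round(4))
P=imaging.camera_params('wrist');p,d=cap('wrist',sys.argv[1]);X=wcloud(d,P);z=X[...,2];L=loc(X)
b,r=p[...,0].astype(int),p[...,2].astype(int)
def rep(n,m):
  if m.sum()>20: print(n,m.sum(),np.percentile(L[m],[2,50,98],axis=0).round(4).tolist())
bx=(d>0)&(b-r<40)
rep('endwall',bx&(abs(z-.087)<.003)&(L[...,1]>.11)&(L[...,1]<.14)&(L[...,0]>-.01))
for s,n in((-1,'wall-'),(1,'wall+')):
  rep(n,bx&(abs(z-.065)<.003)&(abs(L[...,0]-.03-s*.028)<.008)&(L[...,1]<.12)&(L[...,1]>-.07))
for q in comps(X,(d>0)&(z>.06)&(b-r>40)&(abs(L[...,0]-.03)<.05)&(abs(L[...,1])<.15),60):
  c=np.array(rect(q)[0])/1000;print('blue',loc(c).round(4),np.round(rect(q)[1],1),np.percentile(q[:,2],[5,50,95]).round(4))
E
python3 lane.py w10.png
```

```text
19.95 pos [0.6527 0.048  0.156 ] rv [ 0.1488  1.562  -0.1553] F [-0.1  0.2 -0.9] gap 0.0437
toolx [ 0.003 -0.004 -1.   ] yaw -11.1 tcploc [0.028  0.1026]
endwall 853 [[0.0028, 0.1206], [0.0352, 0.1292], [0.2484, 0.1372]]
wall- 376 [[-0.0008, -0.0314], [0.0014, 0.0905], [0.0038, 0.1189]]
wall+ 387 [[0.055, -0.0313], [0.0571, 0.0874], [0.0592, 0.1183]]
blue [0.0286 0.1127] [24.1 43.8] [0.1679 0.178  0.179 ]
blue [0.028  0.0828] [ 3.4 17.2] [0.1772 0.178  0.1789]
```

View pics/w10.png

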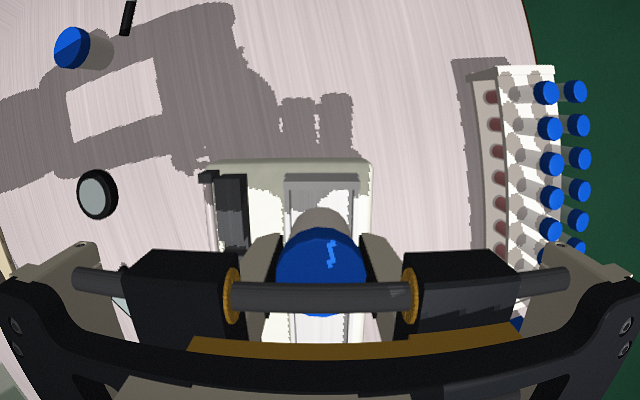

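>>> apply_moves:
  commands:
    - {"grip": -0.4, "dx": 0.0015, "dy": -0.0005, "dz": -0.02, "ax": 0, "ay": 0, "az": 0}
    - {"grip": -0.4, "dx": 0.0015, "dy": -0.0005, "dz": -0.04, "ax": 0, "ay": 0, "az": 0}
    - {"grip": -0.4, "dx": 0.0015, "dy": -0.0005, "dz": -0.052, "ax": 0, "ay": 0, "az": 0}
    - {"grip": -0.4, "dx": 0.0015, "dy": -0.0005, "dz": -0.06, "ax": 0, "ay": 0, "az": 0}
    - {"grip": -0.4, "dx": 0.0015, "dy": -0.0005, "dz": -0.062, "ax": 0, "ay": 0, "az": 0}
    - {"grip": -0.4, "dx": 0.0015, "dy": -0.0005, "dz": -0.062, "ax": 0, "ay": 0, "az": 0}

```text
t: 20.75
tool_pos: [0.6553, 0.0477, 0.096]
orientation: [0.149, 1.559, -0.155]
wrist_force: [0.2, 0.0, -1.3]
finger_gap: 0.0433
```

>>> apply_moves:
  commands:
    - {"grip": -0.4, "dx": -0.0005, "dy": 0, "dz": -0.002, "ax": 0, "ay": 0, "az": 0}
    - {"grip": -0.4, "dx": -0.0005, "dy": 0, "dz": -0.003, "ax": 0, "ay": 0, "az": 0}
    - {"grip": 0.3, "dx": -0.0005, "dy": 0, "dz": -0.002, "ax": 0, "ay": 0, "az": 0}
    - {"grip": 0.3, "dx": -0.0005, "dy": 0, "dz": -0.001, "ax": 0, "ay": 0, "az": 0}
    - {"grip": 0.3, "dx": -0.0005, "dy": 0, "dz": 0.03, "ax": 0, "ay": 0, "az": 0}
    - {"grip": 0.3, "dx": -0.0005, "dy": 0, "dz": 0.07, "ax": 0, "ay": 0, "az": 0}
    - {"grip": 0.3, "dx": -0.0005, "dy": -0.02, "dz": 0.12, "ax": 0, "ay": 0, "az": 0}
    - {"grip": 0.3, "dx": -0.001, "dy": -0.04, "dz": 0.12, "ax": 0, "ay": 0, "az": 0}
    - {"grip": 0.3, "dx": -0.001, "dy": -0.04, "dz": 0.12, "ax": 0, "ay": 0, "az": 0}

```text
t: 21.88
tool_pos: [0.6543, 0.0064, 0.2158]
orientation: [0.15, 1.559, -0.156]
wrist_force: [-0.8, 0.9, -0.7]
finger_gap: 0.0605
```

```bash
python3 lane.py w11.png;python3 wp.py w11b.png
```

```text
21.88 pos [0.6543 0.0064 0.2158] rv [ 0.1498  1.559  -0.1564] F [-0.8  0.9 -0.7] gap 0.0605
toolx [ 0.006 -0.005 -1.   ] yaw -11.18 tcploc [0.0374 0.0621]
endwall 526 [[0.0029, 0.1152], [0.0353, 0.1283], [0.2508, 0.1359]]
wall- 638 [[-0.0005, -0.033], [0.0017, 0.0513], [0.0038, 0.1168]]
wall+ 540 [[0.0556, -0.035], [0.0574, 0.0489], [0.0598, 0.1162]]
blue [0.0312 0.103 ] [42.1 42.5] [0.1148 0.1161 0.1173]
21.93 pos [0.6537 0.0073 0.2146] rv [ 0.1497  1.5611 -0.1557] F [-0.2 -0.3 -0.3] gap 0.0604
toolx [ 0.004 -0.004 -1.   ] yaw -11.15
blue 838 [438.9 261.6] [42.7 44.4] circ [438.6 261.1] 22.6 z 0.0658 loc [-0.2227  0.2715]
```

View pics/w11.png

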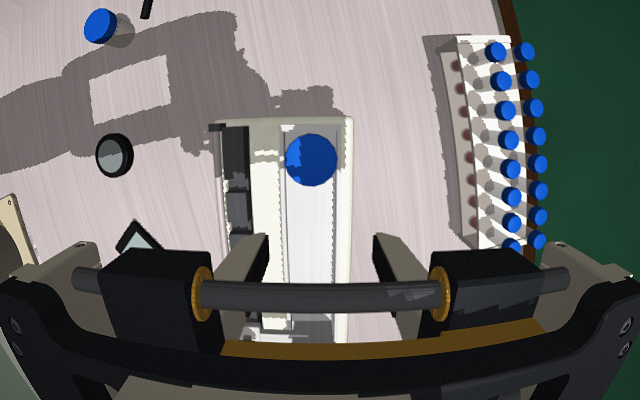

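>>> apply_moves:
  commands:
    - {"grip": 0.5, "dx": -0.03, "dy": 0.03, "dz": 0, "ax": 0, "ay": 0, "az": 0}
    - {"grip": 0.5, "dx": -0.06, "dy": 0.06, "dz": 0, "ax": 0, "ay": 0, "az": 0}
    - {"grip": 0.5, "dx": -0.1, "dy": 0.09, "dz": 0, "ax": 0, "ay": 0, "az": 0}
    - {"grip": 0.5, "dx": -0.14, "dy": 0.125, "dz": 0, "ax": 0, "ay": 0, "az": 0}
    - {"grip": 0.5, "dx": -0.18, "dy": 0.16, "dz": 0, "ax": 0, "ay": 0, "az": 0}
    - {"grip": 0.5, "dx": -0.205, "dy": 0.185, "dz": 0, "ax": 0, "ay": 0, "az": 0}
    - {"grip": 0.5, "dx": -0.215, "dy": 0.194, "dz": 0, "ax": 0, "ay": 0, "az": 0}
    - {"grip": 0.5, "dx": -0.215, "dy": 0.194, "dz": 0, "ax": 0, "ay": 0, "az": 0}

```text
t: 22.98
tool_pos: [0.4378, 0.2024, 0.2133]
orientation: [0.147, 1.563, -0.154]
wrist_force: [0.4, -0.6, -0.8]
finger_gap: 0.0695
```

```bash
python3 wp.py w12.png
```

```text
22.98 pos [0.4378 0.2024 0.2133] rv [ 0.1474  1.5633 -0.154 ] F [ 0.4 -0.6 -0.8] gap 0.0695
toolx [ 0.002 -0.004 -1.   ] yaw -11.0
blue 1546 [437.9 262.1] [41.6 41.4] circ [438.2 262. ] 21.6 z 0.0661 loc [-0.2238  0.2718]
```

View pics/w12.png

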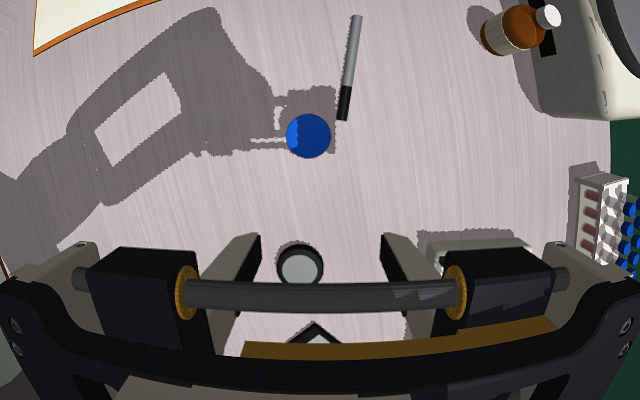

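>>> apply_moves:
  commands:
    - {"grip": 0.5, "dx": 0.0, "dy": 0.03, "dz": 0, "ax": 0, "ay": 0, "az": 0}
    - {"grip": 0.5, "dx": 0.0, "dy": 0.0595, "dz": -0.03, "ax": 0, "ay": 0, "az": 0}
    - {"grip": 0.5, "dx": 0.0, "dy": 0.0595, "dz": -0.06, "ax": 0, "ay": 0, "az": 0}
    - {"grip": 0.5, "dx": 0.0, "dy": 0.0595, "dz": -0.1, "ax": 0, "ay": 0, "az": 0}
    - {"grip": 0.5, "dx": 0.0, "dy": 0.0595, "dz": -0.14, "ax": 0, "ay": 0, "az": 0}
    - {"grip": 0.5, "dx": 0.0, "dy": 0.0595, "dz": -0.16, "ax": 0, "ay": 0, "az": 0}
    - {"grip": 0.5, "dx": 0.0, "dy": 0.0595, "dz": -0.17, "ax": 0, "ay": 0, "az": 0}
    - {"grip": 0.5, "dx": 0.0, "dy": 0.0595, "dz": -0.17, "ax": 0, "ay": 0, "az": 0}
    - {"grip": -0.4, "dx": 0.0, "dy": 0.0595, "dz": -0.17, "ax": 0, "ay": 0, "az": 0}
    - {"grip": -0.4, "dx": 0.0, "dy": 0.0595, "dz": -0.17, "ax": 0, "ay": 0, "az": 0}
    - {"grip": -0.4, "dx": 0.0, "dy": 0.0595, "dz": -0.17, "ax": 0, "ay": 0, "az": 0}

```text
t: 24.4
tool_pos: [0.4389, 0.2616, 0.0442]
orientation: [0.149, 1.562, -0.154]
wrist_force: [-0.7, 0.4, 0.1]
finger_gap: 0.0442
```

>>> apply_moves:
  commands:
    - {"grip": -0.4, "dx": 0, "dy": 0, "dz": 0.04, "ax": 0, "ay": 0, "az": 0}
    - {"grip": -0.4, "dx": 0, "dy": 0, "dz": 0.09, "ax": 0, "ay": 0, "az": 0}
    - {"grip": -0.4, "dx": 0.02, "dy": -0.025, "dz": 0.14, "ax": 0, "ay": 0, "az": 0}
    - {"grip": -0.4, "dx": 0.05, "dy": -0.06, "dz": 0.16, "ax": 0, "ay": 0, "az": 0}
    - {"grip": -0.4, "dx": 0.085, "dy": -0.1, "dz": 0.16, "ax": 0, "ay": 0, "az": 0}
    - {"grip": -0.4, "dx": 0.12, "dy": -0.145, "dz": 0.16, "ax": 0, "ay": 0, "az": 0}
    - {"grip": -0.4, "dx": 0.15, "dy": -0.185, "dz": 0.16, "ax": 0, "ay": 0, "az": 0}
    - {"grip": -0.4, "dx": 0.18, "dy": -0.225, "dz": 0.16, "ax": 0, "ay": 0, "az": 0}
    - {"grip": -0.4, "dx": 0.2, "dy": -0.25, "dz": 0.15, "ax": 0, "ay": 0, "az": 0}
    - {"grip": -0.4, "dx": 0.2072, "dy": -0.2583, "dz": 0.13, "ax": 0, "ay": 0, "az": 0}
    - {"grip": -0.4, "dx": 0.2072, "dy": -0.2583, "dz": 0.13, "ax": 0, "ay": 0, "az": 0}

```text
t: 25.78
tool_pos: [0.6441, 0.0036, 0.1709]
orientation: [0.149, 1.567, -0.155]
wrist_force: [-0.6, 0.7, -1.4]
finger_gap: 0.0437
```

```bash
python3 lane.py w13.png
```

```text
25.77 pos [0.6441 0.0036 0.1709] rv [ 0.1492  1.5671 -0.1546] F [-0.6  0.7 -1.4] gap 0.0437
toolx [-0.002 -0.003 -1.   ] yaw -11.08 tcploc [0.028  0.0574]
endwall 698 [[0.0029, 0.1177], [0.0343, 0.1284], [0.2485, 0.1363]]
wall- 575 [[-0.0005, -0.0668], [0.0017, 0.0738], [0.0038, 0.1181]]
wall+ 499 [[0.0551, -0.066], [0.0573, 0.0622], [0.0592, 0.1177]]
blue [0.0329 0.1027] [42.6 46.6] [0.1149 0.1161 0.1172]
blue [0.0285 0.0677] [24.8 43.3] [0.1826 0.1925 0.1936]
```

View pics/w13.png

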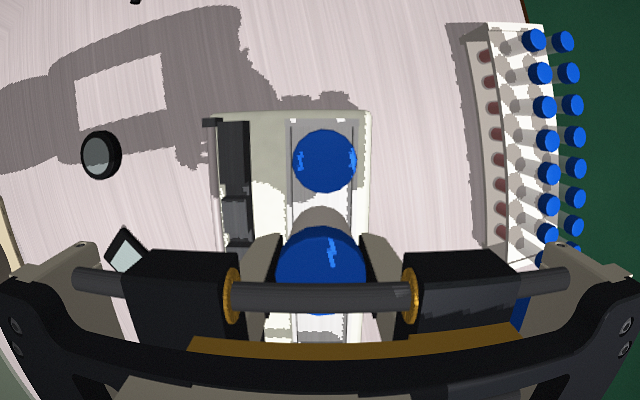

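>>> apply_moves:
  commands:
    - {"grip": -0.4, "dx": 0.0015, "dy": 0, "dz": -0.025, "ax": 0, "ay": 0, "az": 0}
    - {"grip": -0.4, "dx": 0.0015, "dy": 0, "dz": -0.05, "ax": 0, "ay": 0, "az": 0}
    - {"grip": -0.4, "dx": 0.0015, "dy": 0, "dz": -0.065, "ax": 0, "ay": 0, "az": 0}
    - {"grip": -0.4, "dx": 0.0015, "dy": 0, "dz": -0.075, "ax": 0, "ay": 0, "az": 0}
    - {"grip": -0.4, "dx": 0.0015, "dy": 0, "dz": -0.0775, "ax": 0, "ay": 0, "az": 0}
    - {"grip": -0.4, "dx": 0.0015, "dy": 0, "dz": -0.0775, "ax": 0, "ay": 0, "az": 0}

```text
t: 26.58
tool_pos: [0.6497, 0.0053, 0.1058]
orientation: [0.148, 1.556, -0.152]
wrist_force: [-18.8, 0.2, 54.2]
finger_gap: 0.0282
```

```bash
python3 lane.py w14.png
python3 - <<'E'
from h import *
p,d=cap('scene');cv2.imwrite('pics/s14.png',cv2.resize(p[120:300,180:440],None,fx=3,fy=3,interpolation=cv2.INTER_CUBIC))
p,d=cap('top');cv2.imwrite('pics/t14.png',cv2.resize(p[120:300,180:440],None,fx=3,fy=3,interpolation=cv2.INTER_CUBIC))
E
```

```text
26.57 pos [0.6497 0.0053 0.1058] rv [ 0.1477  1.5556 -0.152 ] F [-18.8   0.2  54.2] gap 0.0282
toolx [ 0.01  -0.004 -1.   ] yaw -10.95 tcploc [0.0332 0.0601]
endwall 1230 [[0.0027, 0.1132], [0.0338, 0.1286], [0.2507, 0.1363]]
wall- 563 [[-0.0005, 0.0572], [0.0015, 0.0865], [0.0037, 0.119]]
wall+ 570 [[0.0551, -0.0309], [0.0575, 0.0704], [0.0596, 0.1189]]
blue [0.0325 0.0987] [51.5 53.2] [0.115  0.1161 0.1172]
blue [0.0312 0.0157] [ 4.7 25.6] [0.0911 0.0941 0.0955]
```

View pics/w14.png

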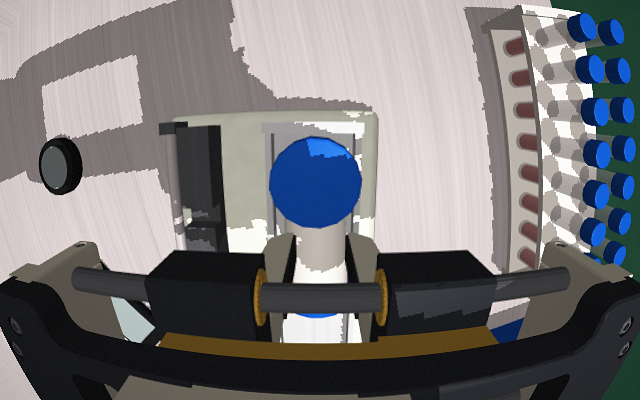

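View pics/s14.png

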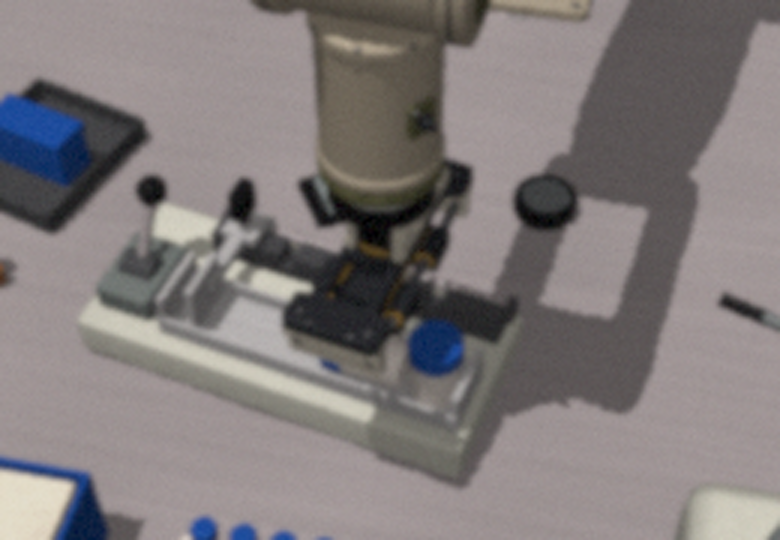

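>>> apply_moves:
  commands:
    - {"grip": -0.2, "dx": 0, "dy": 0, "dz": 0.004, "ax": 0, "ay": 0, "az": 0}
    - {"grip": 0.2, "dx": 0, "dy": 0, "dz": 0.01, "ax": 0, "ay": 0, "az": 0}
    - {"grip": 0.3, "dx": 0, "dy": 0, "dz": 0.03, "ax": 0, "ay": 0, "az": 0}
    - {"grip": 0.3, "dx": 0, "dy": 0, "dz": 0.07, "ax": 0, "ay": 0, "az": 0}
    - {"grip": 0.3, "dx": -0.01, "dy": -0.03, "dz": 0.11, "ax": 0, "ay": 0, "az": 0}
    - {"grip": 0.3, "dx": -0.015, "dy": -0.07, "dz": 0.13, "ax": 0, "ay": 0, "az": 0}
    - {"grip": 0.3, "dx": -0.015, "dy": -0.07, "dz": 0.13, "ax": 0, "ay": 0, "az": 0}
    - {"grip": 0.3, "dx": -0.015, "dy": -0.07, "dz": 0.13, "ax": 0, "ay": 0, "az": 0}

```text
t: 27.72
tool_pos: [0.6347, -0.0644, 0.2355]
orientation: [0.149, 1.556, -0.152]
wrist_force: [0.1, -0.4, -0.1]
finger_gap: 0.0603
```

```bash
python3 lane.py w15.png
python3 - <<'E'
from shk import *
P=imaging.camera_params('wrist');p,d=cap('wrist','w15b.png');X=wcloud(d,P);z=X[...,2];L=loc(X)
m=(d>0)&(z>.067)&(z<.12)&(abs(L[...,0]-.03)<.024)&(L[...,1]<.08)&(L[...,1]>-.09)
for q in comps(X,m,100):
  l=loc(q);t=np.percentile(l,[1,50,99],axis=0).round(4);print(len(q),t.tolist(),np.percentile(q[:,2],[5,50,99]).round(4), cv2.minAreaRect((l*1000).astype(np.float32)))
E
```

```text
27.73 pos [ 0.6347 -0.0644  0.2355] rv [ 0.1487  1.5559 -0.152 ] F [ 0.1 -0.4 -0.1] gap 0.0603
toolx [ 0.009 -0.003 -1.   ] yaw -10.98 tcploc [ 0.0317 -0.0112]
endwall 306 [[0.0023, 0.1176], [0.044, 0.1287], [0.2512, 0.1355]]
wall- 740 [[-0.0007, -0.0653], [0.0015, 0.0268], [0.0036, 0.116]]
wall+ 715 [[0.055, -0.066], [0.0572, 0.0246], [0.0594, 0.1166]]
blue [0.0303 0.1049] [47.1 45.3] [0.1147 0.116  0.1172]
blue [0.0317 0.0214] [16.7 42.4] [0.0814 0.0923 0.0954]
2664 [[0.0124, 0.0139], [0.0312, 0.0442], [0.0518, 0.0765]] [0.08   0.0906 0.0954] ((31.678443908691406, 45.339378356933594), (42.84107208251953, 64.30565643310547), 1.4615602493286133)
```

View pics/w15b.png

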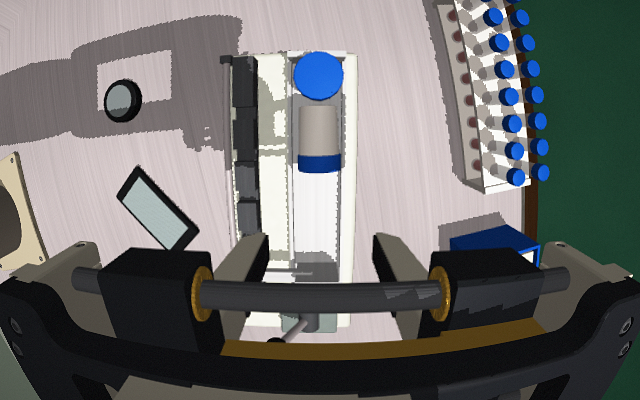

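>>> apply_moves:
  commands:
    - {"grip": 0.4, "dx": 0.0084, "dy": 0.0458, "dz": 0, "ax": 0, "ay": 0, "az": 0}
    - {"grip": 0.4, "dx": 0.0084, "dy": 0.0458, "dz": -0.04, "ax": 0, "ay": 0, "az": 0}
    - {"grip": 0.4, "dx": 0.0084, "dy": 0.0458, "dz": -0.08, "ax": 0, "ay": 0, "az": 0}
    - {"grip": 0.4, "dx": 0.0084, "dy": 0.0458, "dz": -0.11, "ax": 0, "ay": 0, "az": 0}
    - {"grip": 0.4, "dx": 0.0084, "dy": 0.0458, "dz": -0.13, "ax": 0, "ay": 0, "az": 0}
    - {"grip": 0.4, "dx": 0.0084, "dy": 0.0458, "dz": -0.145, "ax": 0, "ay": 0, "az": 0}
    - {"grip": 0.4, "dx": 0.0084, "dy": 0.0458, "dz": -0.15, "ax": 0, "ay": 0, "az": 0}
    - {"grip": 0.4, "dx": 0.0084, "dy": 0.0458, "dz": -0.15, "ax": 0, "ay": 0, "az": 0}
    - {"grip": 0.4, "dx": 0.0084, "dy": 0.0458, "dz": -0.15, "ax": 0, "ay": 0, "az": 0}

```text
t: 28.95
tool_pos: [0.6438, -0.0181, 0.086]
orientation: [0.148, 1.555, -0.151]
wrist_force: [-0.4, 0.3, 0.1]
finger_gap: 0.0656
```

>>> apply_moves:
  commands:
    - {"grip": 0.4, "dx": 0, "dy": 0, "dz": -0.0025, "ax": 0, "ay": 0, "az": 0}
    - {"grip": 0.4, "dx": 0, "dy": 0, "dz": -0.0025, "ax": 0, "ay": 0, "az": 0}
    - {"grip": -0.4, "dx": 0, "dy": 0, "dz": -0.0025, "ax": 0, "ay": 0, "az": 0}
    - {"grip": -0.4, "dx": 0, "dy": 0, "dz": -0.0025, "ax": 0, "ay": 0, "az": 0}
    - {"grip": -0.4, "dx": 0, "dy": 0, "dz": -0.0025, "ax": 0, "ay": 0, "az": 0}

```text
t: 29.58
tool_pos: [0.6437, -0.0181, 0.0835]
orientation: [0.148, 1.555, -0.151]
wrist_force: [0.6, 0.2, -0.3]
finger_gap: 0.0432
```

>>> apply_moves:
  commands:
    - {"grip": -0.4, "dx": 0, "dy": 0, "dz": 0.01, "ax": 0, "ay": 0, "az": 0}
    - {"grip": -0.4, "dx": 0, "dy": 0, "dz": 0.025, "ax": 0, "ay": 0, "az": 0}
    - {"grip": -0.4, "dx": 0, "dy": 0, "dz": 0.05, "ax": 0, "ay": 0, "az": 0}
    - {"grip": -0.4, "dx": 0, "dy": 0, "dz": 0.08, "ax": 0, "ay": 0, "az": 0}
    - {"grip": -0.4, "dx": 0, "dy": 0, "dz": 0.12, "ax": 0, "ay": 0, "az": 0}
    - {"grip": -0.4, "dx": 0, "dy": 0, "dz": 0.16, "ax": 0, "ay": 0, "az": 0}
    - {"grip": -0.4, "dx": 0, "dy": 0, "dz": 0.16, "ax": 0, "ay": 0, "az": 0}

```text
t: 30.45
tool_pos: [0.6463, -0.0184, 0.2501]
orientation: [0.147, 1.545, -0.151]
wrist_force: [0.9, -0.6, 0.2]
finger_gap: 0.0433
```

```bash
python3 lane.py w16.png
python3 - <<'E'
from h import *
p,d=cap('scene');cv2.imwrite('pics/s16.png',cv2.resize(p[100:280,180:440],None,fx=3,fy=3,interpolation=cv2.INTER_CUBIC))
E
```

```text
30.45 pos [ 0.6463 -0.0184  0.2501] rv [ 0.1474  1.5455 -0.151 ] F [ 0.9 -0.6  0.2] gap 0.0433
toolx [ 0.02  -0.004 -1.   ] yaw -10.92 tcploc [0.0343 0.0363]
endwall 440 [[0.004, 0.119], [0.0358, 0.1289], [0.2482, 0.1359]]
wall- 253 [[-0.0004, 0.0491], [0.0016, 0.0905], [0.0039, 0.1187]]
wall+ 223 [[0.0549, 0.0533], [0.0576, 0.0849], [0.0591, 0.1192]]
blue [0.0309 0.1027] [42.9 42.4] [0.1148 0.1161 0.1173]
blue [0.0353 0.0259] [11.2 42.7] [0.2456 0.2557 0.261 ]
```

View pics/w16.png

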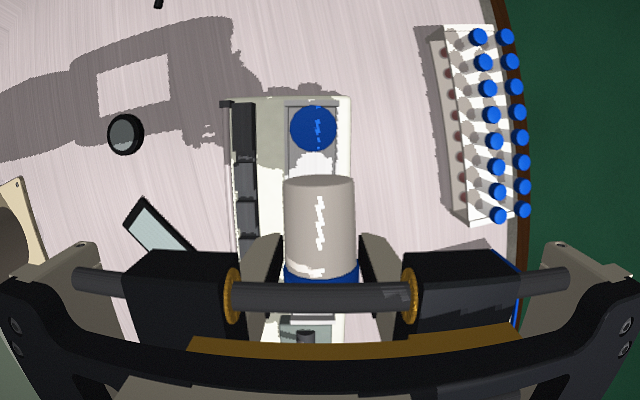

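View pics/s16.png

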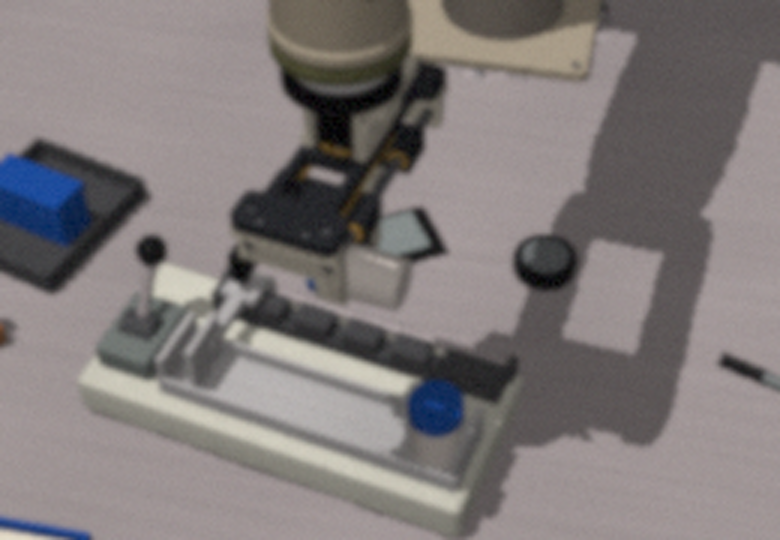

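>>> apply_moves:
  commands:
    - {"grip": -0.4, "dx": -0.009, "dy": 0.018, "dz": 0, "ax": 0, "ay": 0, "az": 0.176}
    - {"grip": -0.4, "dx": -0.018, "dy": 0.036, "dz": 0, "ax": 0, "ay": 0, "az": 0.352}
    - {"grip": -0.4, "dx": -0.027, "dy": 0.055, "dz": 0, "ax": 0, "ay": 0, "az": 0.528}
    - {"grip": -0.4, "dx": -0.036, "dy": 0.073, "dz": 0, "ax": 0, "ay": 0, "az": 0.704}
    - {"grip": -0.4, "dx": -0.045, "dy": 0.091, "dz": 0, "ax": 0, "ay": 0, "az": 0.88}
    - {"grip": -0.4, "dx": -0.054, "dy": 0.11, "dz": 0, "ax": 0, "ay": 0, "az": 1.056}
    - {"grip": -0.4, "dx": -0.063, "dy": 0.128, "dz": 0, "ax": 0, "ay": 0, "az": 1.232}
    - {"grip": -0.4, "dx": -0.072, "dy": 0.146, "dz": 0, "ax": 0, "ay": 0, "az": 1.408}
    - {"grip": -0.4, "dx": -0.081, "dy": 0.165, "dz": 0, "ax": 0, "ay": 0, "az": 1.584}
    - {"grip": -0.4, "dx": -0.09, "dy": 0.183, "dz": 0, "ax": 0, "ay": 0, "az": 1.76}
    - {"grip": -0.4, "dx": -0.1, "dy": 0.2, "dz": 0, "ax": 0, "ay": 0, "az": 1.936}
    - {"grip": -0.4, "dx": -0.106, "dy": 0.218, "dz": 0, "ax": 0, "ay": 0, "az": 2.11}

```text
t: 32.05
tool_pos: [0.5366, 0.2002, 0.2423]
orientation: [-1.454, 1.015, 1.475]
wrist_force: [-1.3, -1.1, -1.8]
finger_gap: 0.0433
```

Run:
```python
from shk import *
o=obs();Rm=R.from_rotvec(o['orientation']).as_matrix();print(Rm.round(3),o['qpos'].round(3))
p,d=cap('scene');cv2.imwrite('pics/s17.png',cv2.resize(p[60:300,260:520],None,fx=3,fy=2.5,interpolation=cv2.INTER_CUBIC))
```

```text
32.05 pos [0.5366 0.2002 0.2423] rv [-1.4536  1.0146  1.4746] F [-1.3 -1.1 -1.8] gap 0.0433
[[-0.007 -0.938 -0.347]
 [ 0.011 -0.347  0.938]
 [-1.     0.002  0.013]] [ 0.26   0.057  1.555  0.012  1.534 -1.666]
```

View pics/s17.png

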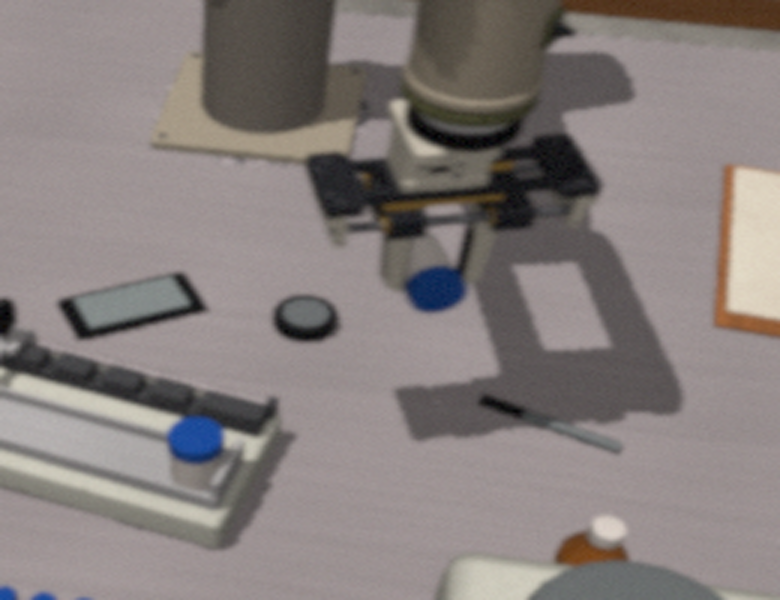

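>>> apply_moves:
  commands:
    - {"grip": -0.4, "dx": 0, "dy": 0, "dz": 0, "ax": 0.06, "ay": -0.164, "az": 0}
    - {"grip": -0.4, "dx": 0, "dy": 0, "dz": 0, "ax": 0.121, "ay": -0.328, "az": 0}
    - {"grip": -0.4, "dx": 0, "dy": 0, "dz": 0, "ax": 0.182, "ay": -0.492, "az": 0}
    - {"grip": -0.4, "dx": 0, "dy": 0, "dz": 0, "ax": 0.243, "ay": -0.657, "az": 0}
    - {"grip": -0.4, "dx": 0, "dy": 0, "dz": 0, "ax": 0.304, "ay": -0.821, "az": 0}
    - {"grip": -0.4, "dx": 0, "dy": 0, "dz": 0, "ax": 0.364, "ay": -0.985, "az": 0}
    - {"grip": -0.4, "dx": 0, "dy": 0, "dz": 0, "ax": 0.364, "ay": -0.985, "az": 0}
    - {"grip": -0.4, "dx": 0, "dy": 0, "dz": 0, "ax": 0.364, "ay": -0.985, "az": 0}

```text
t: 33.1
tool_pos: [0.5374, 0.2025, 0.2776]
orientation: [-1.611, 0.152, 0.724]
wrist_force: [-0.7, 0.3, -0.6]
finger_gap: 0.0434
```

```bash
cat > st.py <<'E'
from shk import *
import sys
o=obs();Rm=R.from_rotvec(o['orientation']).as_matrix();print(Rm.round(3),o['qpos'].round(3))
p,d=cap('scene');cv2.imwrite('pics/'+sys.argv[1],cv2.resize(p[60:300,260:520],None,fx=3,fy=2.5,interpolation=cv2.INTER_CUBIC))
cap('wrist','w'+sys.argv[1])
E
python3 st.py s18.png
```

```text
33.1 pos [0.5374 0.2025 0.2776] rv [-1.6112  0.1522  0.7245] F [-0.7  0.3 -0.6] gap 0.0434
[[ 0.791 -0.494 -0.362]
 [ 0.307 -0.192  0.932]
 [-0.53  -0.848 -0.   ]] [ 0.158 -0.891  2.498  0.343  0.56  -1.979]
```

View pics/s18.png

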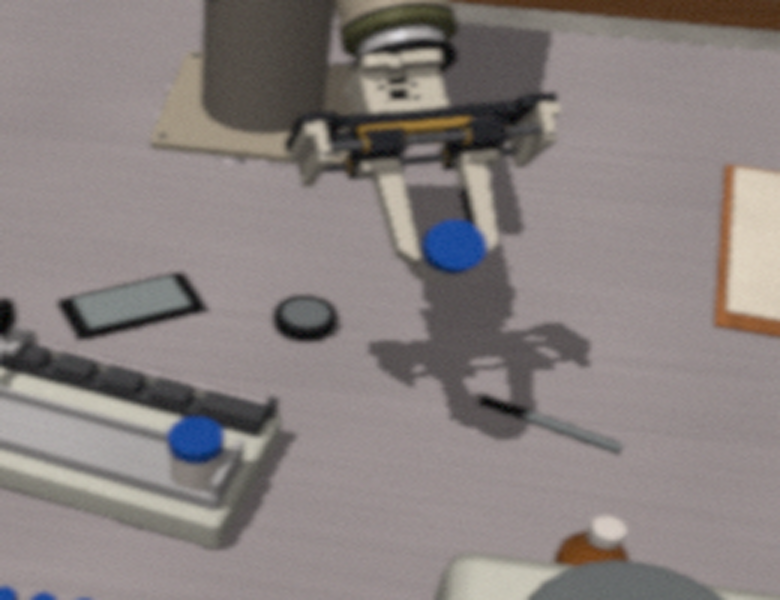

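View pics/ws18.png

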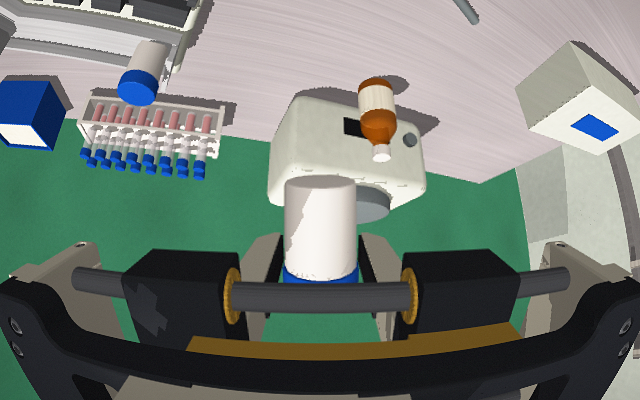

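>>> apply_moves:
  commands:
    - {"grip": -0.4, "dx": 0.03, "dy": 0.01, "dz": -0.02, "ax": 0, "ay": 0, "az": 0}
    - {"grip": -0.4, "dx": 0.06, "dy": 0.02, "dz": -0.05, "ax": 0, "ay": 0, "az": 0}
    - {"grip": -0.4, "dx": 0.093, "dy": 0.028, "dz": -0.08, "ax": 0, "ay": 0, "az": 0}
    - {"grip": -0.4, "dx": 0.093, "dy": 0.028, "dz": -0.11, "ax": 0, "ay": 0, "az": 0}
    - {"grip": -0.4, "dx": 0.093, "dy": 0.028, "dz": -0.13, "ax": 0, "ay": 0, "az": 0}
    - {"grip": -0.4, "dx": 0.093, "dy": 0.028, "dz": -0.13, "ax": 0, "ay": 0, "az": 0}

```text
t: 33.95
tool_pos: [0.6255, 0.2356, 0.1557]
orientation: [-1.621, 0.173, 0.733]
wrist_force: [0.7, 0.6, -0.3]
finger_gap: 0.0433
```

```bash
python3 st.py s19.png
```

```text
33.95 pos [0.6255 0.2356 0.1557] rv [-1.6209  0.1729  0.7333] F [ 0.7  0.6 -0.3] gap 0.0433
[[ 0.784 -0.507 -0.358]
 [ 0.294 -0.204  0.934]
 [-0.546 -0.837 -0.01 ]] [ 0.221 -0.247  2.327  1.003  0.137 -2.658]
```

View pics/s19.png

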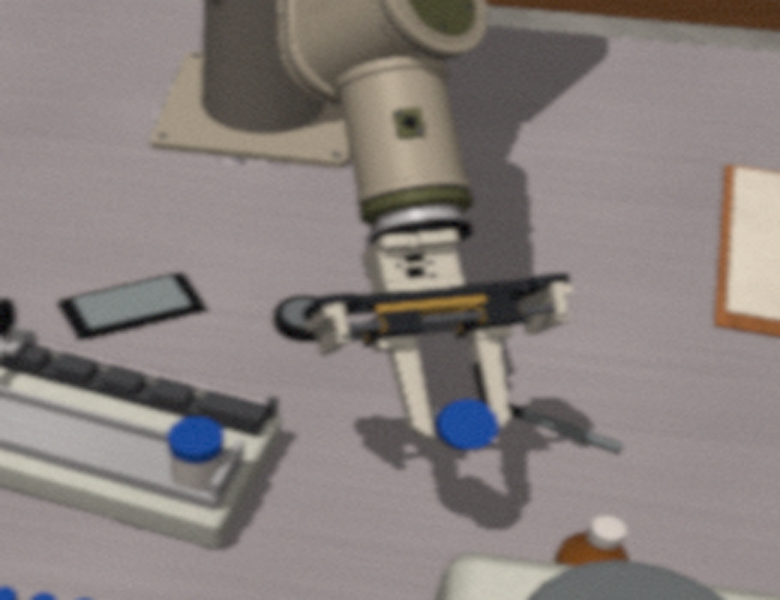

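>>> apply_moves:
  commands:
    - {"grip": -0.4, "dx": 0, "dy": 0, "dz": 0.01, "ax": -0.06, "ay": 0.155, "az": 0}
    - {"grip": -0.4, "dx": 0, "dy": 0, "dz": 0.03, "ax": -0.119, "ay": 0.31, "az": 0}
    - {"grip": -0.4, "dx": -0.01, "dy": 0, "dz": 0.05, "ax": -0.178, "ay": 0.465, "az": 0}
    - {"grip": -0.4, "dx": -0.02, "dy": 0, "dz": 0.07, "ax": -0.237, "ay": 0.62, "az": 0}
    - {"grip": -0.4, "dx": -0.04, "dy": -0.01, "dz": 0.09, "ax": -0.296, "ay": 0.775, "az": 0}
    - {"grip": -0.4, "dx": -0.06, "dy": -0.02, "dz": 0.1, "ax": -0.354, "ay": 0.925, "az": 0}
    - {"grip": -0.4, "dx": -0.08, "dy": -0.03, "dz": 0.1, "ax": -0.354, "ay": 0.925, "az": 0}
    - {"grip": -0.4, "dx": -0.1, "dy": -0.04, "dz": 0.1, "ax": -0.354, "ay": 0.925, "az": 0}
    - {"grip": -0.4, "dx": -0.1, "dy": -0.04, "dz": 0.1, "ax": -0.354, "ay": 0.925, "az": 0}

```text
t: 35.17
tool_pos: [0.5275, 0.1946, 0.2609]
orientation: [-1.489, 1.006, 1.466]
wrist_force: [0.4, 0.2, -0.9]
finger_gap: 0.0435
```

```bash
python3 st.py s20.png
```

```text
35.17 pos [0.5275 0.1946 0.2609] rv [-1.4894  1.0056  1.4663] F [ 0.4  0.2 -0.9] gap 0.0435
[[ 0.012 -0.931 -0.365]
 [-0.005 -0.365  0.931]
 [-1.    -0.01  -0.009]] [ 0.267  0.009  1.569 -0.008  1.552 -1.677]
```

>>> apply_moves:
  commands:
    - {"grip": -0.4, "dx": -0.01, "dy": 0, "dz": 0, "ax": 0, "ay": 0, "az": -0.177}
    - {"grip": -0.4, "dx": -0.02, "dy": 0, "dz": 0, "ax": 0, "ay": 0, "az": -0.353}
    - {"grip": -0.4, "dx": -0.03, "dy": 0, "dz": 0, "ax": 0, "ay": 0, "az": -0.53}
    - {"grip": -0.4, "dx": -0.04, "dy": 0, "dz": 0, "ax": 0, "ay": 0, "az": -0.707}
    - {"grip": -0.4, "dx": -0.045, "dy": 0, "dz": 0, "ax": 0, "ay": 0, "az": -0.883}
    - {"grip": -0.4, "dx": -0.045, "dy": 0, "dz": 0, "ax": 0, "ay": 0, "az": -1.06}
    - {"grip": -0.4, "dx": -0.045, "dy": 0, "dz": 0, "ax": 0, "ay": 0, "az": -1.237}
    - {"grip": -0.4, "dx": -0.045, "dy": 0, "dz": 0, "ax": 0, "ay": 0, "az": -1.413}
    - {"grip": -0.4, "dx": -0.045, "dy": 0, "dz": 0, "ax": 0, "ay": 0, "az": -1.59}
    - {"grip": -0.4, "dx": -0.045, "dy": 0, "dz": 0, "ax": 0, "ay": 0, "az": -1.59}
    - {"grip": -0.4, "dx": -0.045, "dy": 0, "dz": 0, "ax": 0, "ay": 0, "az": -1.59}

```text
t: 36.65
tool_pos: [0.4832, 0.1952, 0.2614]
orientation: [-0.291, 1.557, 0.272]
wrist_force: [-0.1, -0.5, -0.1]
finger_gap: 0.0434
```

```bash
python3 st.py s21.png
```

```text
36.65 pos [0.4832 0.1952 0.2614] rv [-0.2906  1.5572  0.2716] F [-0.1 -0.5 -0.1] gap 0.0434
[[-0.003 -0.35   0.937]
 [-0.013  0.937  0.35 ]
 [-1.    -0.011 -0.007]] [ 0.293 -0.087  1.662 -0.011  1.573 -0.065]
```

View pics/ws21.png

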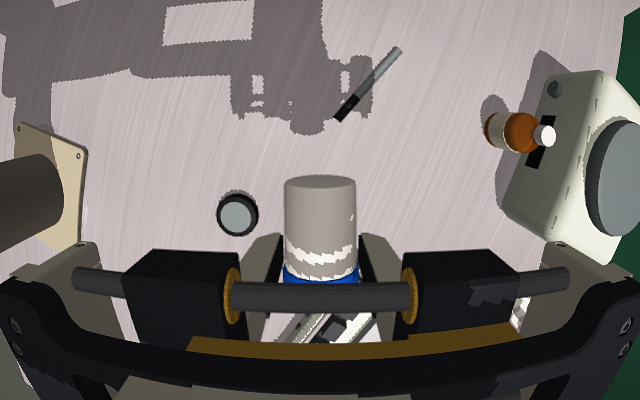

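>>> apply_moves:
  commands:
    - {"grip": -0.4, "dx": 0, "dy": 0, "dz": 0, "ax": -0.164, "ay": -0.061, "az": 0}
    - {"grip": -0.4, "dx": 0, "dy": 0, "dz": 0, "ax": -0.328, "ay": -0.122, "az": 0}
    - {"grip": -0.4, "dx": 0, "dy": 0, "dz": 0, "ax": -0.492, "ay": -0.184, "az": 0}
    - {"grip": -0.4, "dx": 0, "dy": 0, "dz": 0, "ax": -0.656, "ay": -0.245, "az": 0}
    - {"grip": -0.4, "dx": 0, "dy": 0, "dz": 0, "ax": -0.656, "ay": -0.245, "az": 0}

```text
t: 37.38
tool_pos: [0.4814, 0.1967, 0.2583]
orientation: [-0.81, 1.367, -0.278]
wrist_force: [0.8, 0.5, -1.1]
finger_gap: 0.0433
```

```bash
python3 st.py s22.png
```

```text
37.38 pos [0.4814 0.1967 0.2583] rv [-0.8104  1.3671 -0.2778] F [ 0.8  0.5 -1.1] gap 0.0433
[[ 0.221 -0.272  0.937]
 [-0.616  0.706  0.35 ]
 [-0.756 -0.654 -0.012]] [ 0.717  0.116  1.623 -0.659  1.679  0.377]
```

View pics/s22.png

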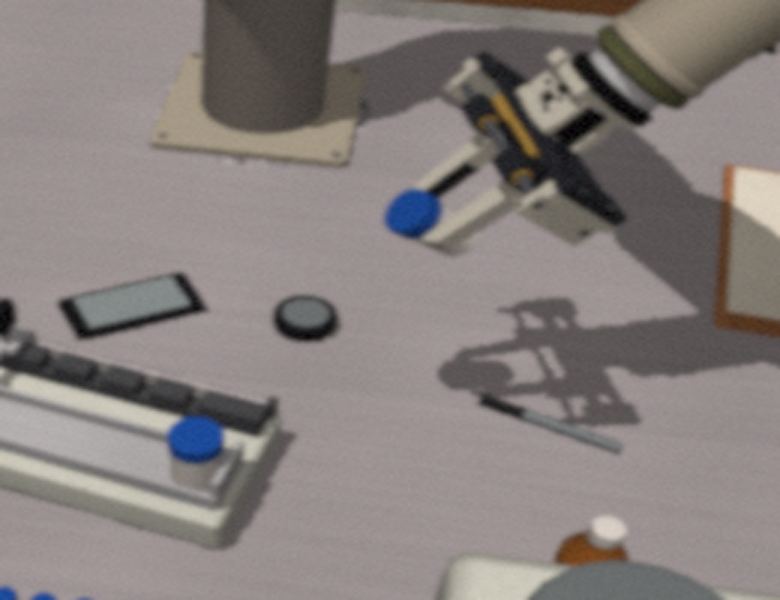

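>>> apply_moves:
  commands:
    - {"grip": -0.4, "dx": 0, "dy": 0, "dz": 0, "ax": -0.14, "ay": -0.052, "az": 0}
    - {"grip": -0.4, "dx": 0, "dy": 0, "dz": 0, "ax": -0.28, "ay": -0.105, "az": 0}
    - {"grip": -0.4, "dx": 0, "dy": 0, "dz": 0, "ax": -0.42, "ay": -0.157, "az": 0}
    - {"grip": -0.4, "dx": 0, "dy": 0, "dz": 0, "ax": -0.42, "ay": -0.157, "az": 0}
    - {"grip": -0.4, "dx": 0, "dy": 0, "dz": 0, "ax": -0.42, "ay": -0.157, "az": 0}

```text
t: 38.1
tool_pos: [0.4837, 0.1954, 0.2618]
orientation: [-1.097, 1.176, -0.626]
wrist_force: [1.2, 0.7, -0.5]
finger_gap: 0.0434
```

```bash
python3 st.py s23.png
```

```text
38.1 pos [0.4837 0.1954 0.2618] rv [-1.097   1.1763 -0.6261] F [ 1.2  0.7 -0.5] gap 0.0434
[[ 0.312 -0.142  0.94 ]
 [-0.858  0.382  0.343]
 [-0.407 -0.913 -0.003]] [ 0.855  0.359  1.577 -0.978  1.843  0.556]
```

View pics/s23.png

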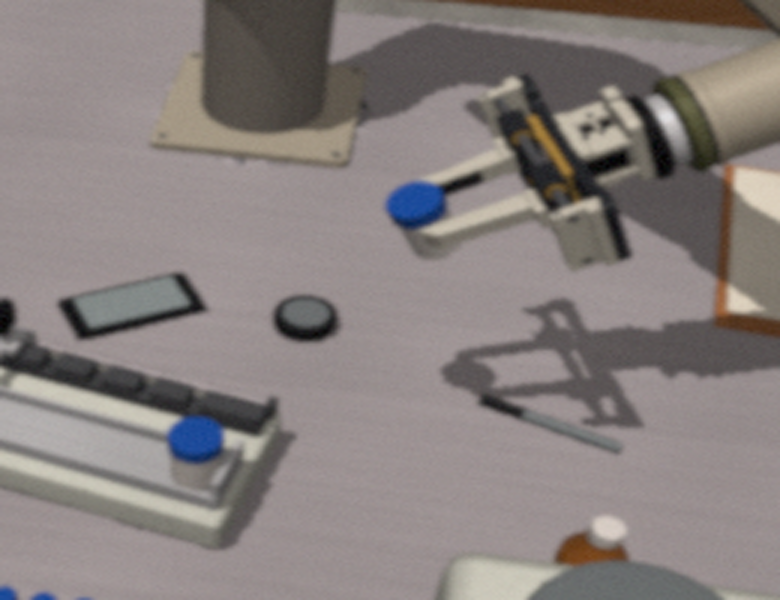

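View pics/ws23.png

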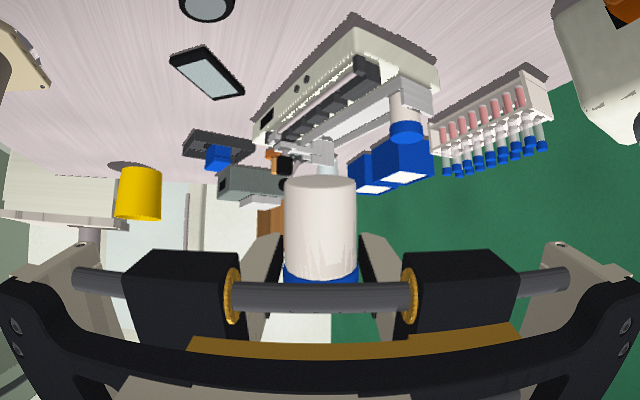

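>>> apply_moves:
  commands:
    - {"grip": -0.4, "dx": 0, "dy": 0, "dz": -0.03, "ax": 0, "ay": 0, "az": 0}
    - {"grip": -0.4, "dx": 0, "dy": 0, "dz": -0.07, "ax": 0, "ay": 0, "az": 0}
    - {"grip": -0.4, "dx": 0, "dy": 0, "dz": -0.11, "ax": 0, "ay": 0, "az": 0}
    - {"grip": -0.4, "dx": 0, "dy": 0, "dz": -0.15, "ax": 0, "ay": 0, "az": 0}
    - {"grip": -0.4, "dx": 0, "dy": 0, "dz": -0.175, "ax": 0, "ay": 0, "az": 0}
    - {"grip": -0.4, "dx": 0, "dy": 0, "dz": -0.185, "ax": 0, "ay": 0, "az": 0}
    - {"grip": -0.4, "dx": 0, "dy": 0, "dz": -0.185, "ax": 0, "ay": 0, "az": 0}
    - {"grip": -0.4, "dx": 0, "dy": 0, "dz": -0.185, "ax": 0, "ay": 0, "az": 0}

```text
t: 39.2
tool_pos: [0.4846, 0.1961, 0.0793]
orientation: [-1.093, 1.174, -0.627]
wrist_force: [-0.7, -0.3, -0.0]
finger_gap: 0.0429
```

```bash
python3 st.py s24.png
```

```text
39.2 pos [0.4846 0.1961 0.0793] rv [-1.0932  1.1736 -0.6267] F [-0.7 -0.3 -0. ] gap 0.0429
[[ 0.313 -0.138  0.94 ]
 [-0.858  0.384  0.342]
 [-0.408 -0.913  0.002]] [ 0.855  0.65   1.575 -0.933  1.673  0.8  ]
```

View pics/s24.png

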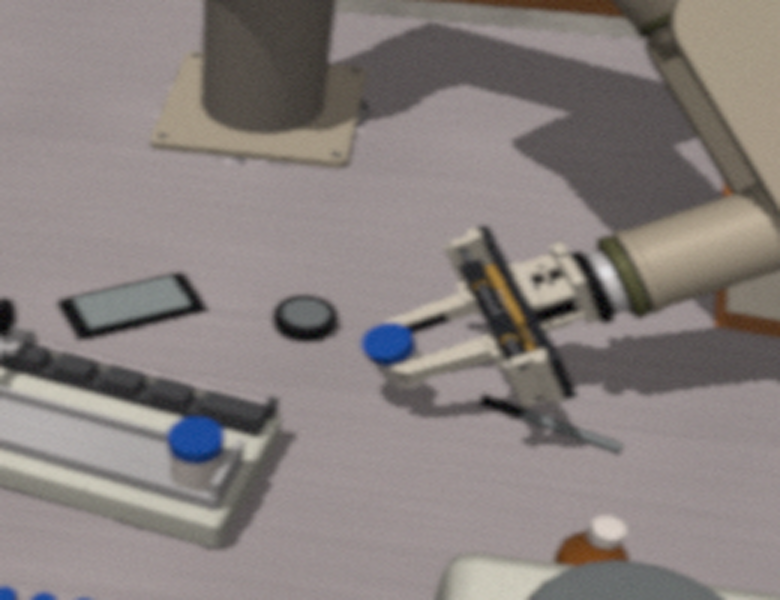

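>>> apply_moves:
  commands:
    - {"grip": -0.4, "dx": 0, "dy": 0, "dz": -0.01, "ax": 0, "ay": 0, "az": 0}
    - {"grip": -0.4, "dx": 0, "dy": 0, "dz": -0.02, "ax": 0, "ay": 0, "az": 0}
    - {"grip": -0.4, "dx": 0, "dy": 0, "dz": -0.025, "ax": 0, "ay": 0, "az": 0}
    - {"grip": -0.4, "dx": 0, "dy": 0, "dz": -0.025, "ax": 0, "ay": 0, "az": 0}
    - {"grip": -0.4, "dx": 0, "dy": 0, "dz": -0.025, "ax": 0, "ay": 0, "az": 0}

```text
t: 39.92
tool_pos: [0.4845, 0.1961, 0.054]
orientation: [-1.094, 1.174, -0.627]
wrist_force: [0.6, 0.8, -1.1]
finger_gap: 0.0434
```

>>> apply_moves:
  commands:
    - {"grip": -0.4, "dx": 0, "dy": 0, "dz": -0.002, "ax": 0, "ay": 0, "az": 0}
    - {"grip": -0.4, "dx": 0, "dy": 0, "dz": -0.003, "ax": 0, "ay": 0, "az": 0}
    - {"grip": -0.4, "dx": 0, "dy": 0, "dz": -0.004, "ax": 0, "ay": 0, "az": 0}

```text
t: 40.3
tool_pos: [0.4846, 0.1961, 0.0503]
orientation: [-1.094, 1.173, -0.627]
wrist_force: [-1.6, 0.2, 2.9]
finger_gap: 0.0438
```

>>> apply_moves:
  commands:
    - {"grip": 0.4, "dx": 0, "dy": 0, "dz": 0, "ax": 0, "ay": 0, "az": 0}
    - {"grip": 0.4, "dx": 0, "dy": 0, "dz": 0, "ax": 0, "ay": 0, "az": 0}
    - {"grip": 0.4, "dx": 0, "dy": 0, "dz": 0, "ax": 0, "ay": 0, "az": 0}
    - {"grip": 0.4, "dx": 0, "dy": 0, "dz": 0, "ax": 0, "ay": 0, "az": 0}
    - {"grip": 0.4, "dx": 0, "dy": 0, "dz": 0, "ax": 0, "ay": 0, "az": 0}
    - {"grip": 0.4, "dx": 0, "dy": 0, "dz": 0, "ax": 0, "ay": 0, "az": 0}

```text
t: 41.05
tool_pos: [0.4846, 0.1961, 0.0503]
orientation: [-1.094, 1.173, -0.627]
wrist_force: [-0.0, 0.8, 0.6]
finger_gap: 0.065
```

```bash
python3 st.py s25.png
```

```text
41.05 pos [0.4846 0.1961 0.0503] rv [-1.0938  1.1732 -0.6272] F [-0.   0.8  0.6] gap 0.065
[[ 0.313 -0.138  0.94 ]
 [-0.858  0.383  0.342]
 [-0.407 -0.913  0.002]] [ 0.855  0.707  1.559 -0.93   1.649  0.833]
```

View pics/s25.png

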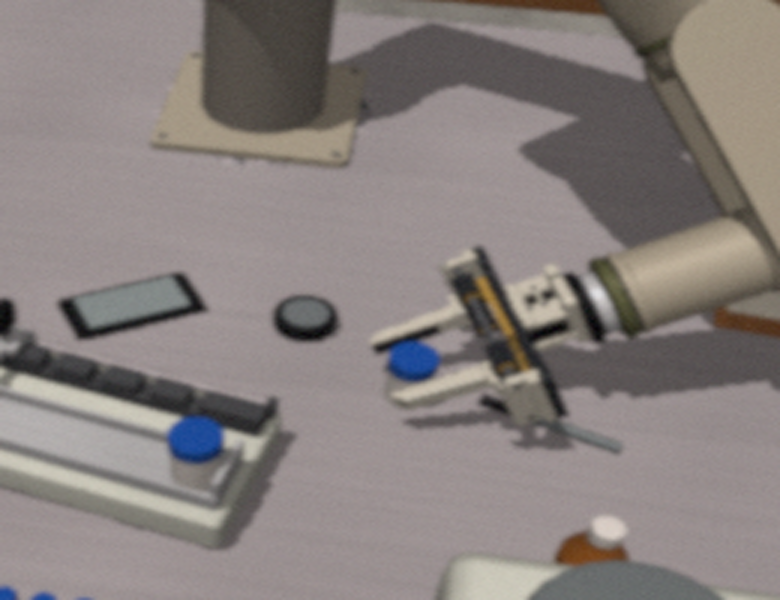

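View pics/ws25.png

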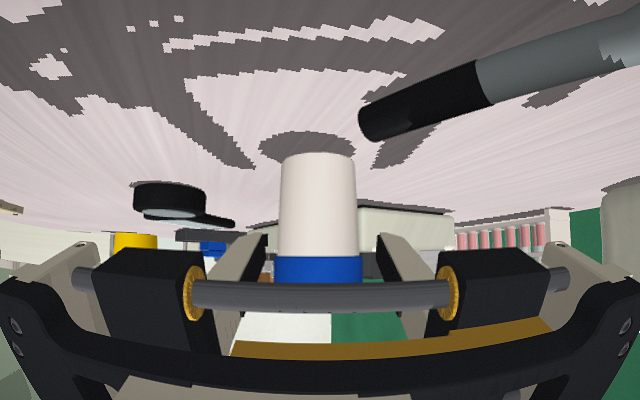

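>>> apply_moves:
  commands:
    - {"grip": 0.4, "dx": -0.006, "dy": 0.017, "dz": 0.01, "ax": 0, "ay": 0, "az": 0}
    - {"grip": 0.4, "dx": -0.015, "dy": 0.04, "dz": 0.025, "ax": 0, "ay": 0, "az": 0}
    - {"grip": 0.4, "dx": -0.025, "dy": 0.07, "dz": 0.045, "ax": 0, "ay": 0, "az": 0}
    - {"grip": 0.4, "dx": -0.035, "dy": 0.095, "dz": 0.07, "ax": 0, "ay": 0, "az": 0}
    - {"grip": 0.4, "dx": -0.035, "dy": 0.1, "dz": 0.12, "ax": 0.12, "ay": 0.044, "az": 0}
    - {"grip": 0.4, "dx": -0.03, "dy": 0.1, "dz": 0.17, "ax": 0.28, "ay": 0.102, "az": 0}
    - {"grip": 0.4, "dx": -0.02, "dy": 0.08, "dz": 0.2, "ax": 0.44, "ay": 0.16, "az": 0}
    - {"grip": 0.4, "dx": -0.01, "dy": 0.05, "dz": 0.2, "ax": 0.6, "ay": 0.22, "az": 0}
    - {"grip": 0.4, "dx": 0, "dy": 0.01, "dz": 0.2, "ax": 0.76, "ay": 0.277, "az": 0}
    - {"grip": 0.4, "dx": 0, "dy": -0.03, "dz": 0.2, "ax": 0.92, "ay": 0.335, "az": 0}
    - {"grip": 0.4, "dx": 0, "dy": -0.06, "dz": 0.2, "ax": 1.08, "ay": 0.393, "az": 0}
    - {"grip": 0.4, "dx": 0, "dy": -0.06, "dz": 0.2, "ax": 1.08, "ay": 0.393, "az": 0}

```text
t: 42.65
tool_pos: [0.4861, 0.131, 0.2524]
orientation: [-0.266, 1.55, 0.265]
wrist_force: [0.6, 0.4, -0.4]
finger_gap: 0.065
```

```bash
python3 st.py s26.png; python3 wp.py w26.png;python3 wp.py w26b.png .1 .12
```

```text
42.65 pos [0.4861 0.131  0.2524] rv [-0.2655  1.5505  0.2649] F [ 0.6  0.4 -0.4] gap 0.065
[[ 0.004 -0.332  0.943]
 [ 0.     0.943  0.332]
 [-1.    -0.001  0.004]] [ 0.162 -0.144  1.731 -0.     1.551 -0.177]
42.75 pos [0.4849 0.1354 0.2513] rv [-0.2727  1.5513  0.269 ] F [-0.  -0.   0.5] gap 0.065
toolx [ 0.003 -0.002 -1.   ] yaw 19.78
blue 1229 [480.8 205.4] [42.2 41.4] circ [480.7 205.5] 21.7 z 0.0661 loc [-0.1709  0.2243]
42.8 pos [0.4845 0.1368 0.2509] rv [-0.2752  1.5517  0.2712] F [-0.6  0.9  0.7] gap 0.0654
toolx [ 0.002 -0.002 -1.   ] yaw 19.96
```

View pics/w26.png

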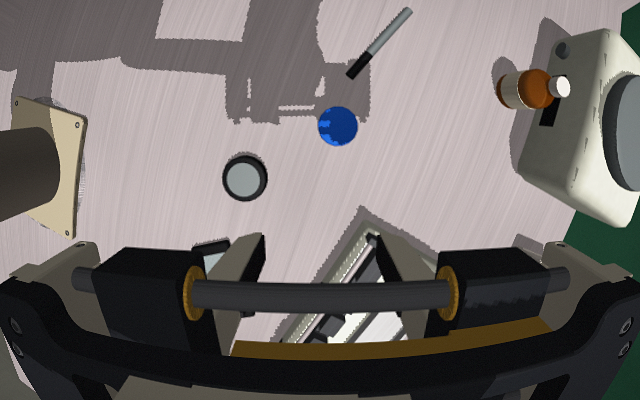

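>>> apply_moves:
  commands:
    - {"grip": 0.5, "dx": -0.0037, "dy": 0.02, "dz": -0.02, "ax": 0, "ay": 0, "az": -0.17}
    - {"grip": 0.5, "dx": -0.0037, "dy": 0.045, "dz": -0.05, "ax": 0, "ay": 0, "az": -0.34}
    - {"grip": 0.5, "dx": -0.0037, "dy": 0.0685, "dz": -0.08, "ax": 0, "ay": 0, "az": -0.54}
    - {"grip": 0.5, "dx": -0.0037, "dy": 0.0685, "dz": -0.11, "ax": 0, "ay": 0, "az": -0.54}
    - {"grip": 0.5, "dx": -0.0037, "dy": 0.0685, "dz": -0.12, "ax": 0, "ay": 0, "az": -0.54}
    - {"grip": 0.5, "dx": -0.0037, "dy": 0.0685, "dz": -0.12, "ax": 0, "ay": 0, "az": -0.54}
    - {"grip": 0.5, "dx": -0.0037, "dy": 0.0685, "dz": -0.12, "ax": 0, "ay": 0, "az": -0.54}

```text
t: 43.72
tool_pos: [0.4812, 0.207, 0.1321]
orientation: [0.146, 1.563, -0.15]
wrist_force: [0.8, 0.0, 0.1]
finger_gap: 0.07
```

```bash
python3 wp.py w27.png
```

```text
43.73 pos [0.4812 0.207  0.1321] rv [ 0.1463  1.5631 -0.1495] F [0.8 0.  0.1] gap 0.07
toolx [ 0.002 -0.002 -1.   ] yaw -10.8
blue 2640 [480.8 205.8] [43.4 42.5] circ [480.8 205.9] 21.9 z 0.066 loc [-0.1709  0.2247]
```

>>> apply_moves:
  commands:
    - {"grip": 0.5, "dx": 0, "dy": -0.0012, "dz": -0.03, "ax": 0, "ay": 0, "az": 0}
    - {"grip": 0.5, "dx": 0, "dy": -0.0012, "dz": -0.06, "ax": 0, "ay": 0, "az": 0}
    - {"grip": 0.5, "dx": 0, "dy": -0.0012, "dz": -0.08, "ax": 0, "ay": 0, "az": 0}
    - {"grip": 0.5, "dx": 0, "dy": -0.0012, "dz": -0.088, "ax": 0, "ay": 0, "az": 0}
    - {"grip": 0.5, "dx": 0, "dy": -0.0012, "dz": -0.088, "ax": 0, "ay": 0, "az": 0}
    - {"grip": 0.5, "dx": 0, "dy": -0.0012, "dz": -0.088, "ax": 0, "ay": 0, "az": 0}
    - {"grip": -0.4, "dx": 0, "dy": -0.0012, "dz": -0.088, "ax": 0, "ay": 0, "az": 0}
    - {"grip": -0.4, "dx": 0, "dy": -0.0012, "dz": -0.088, "ax": 0, "ay": 0, "az": 0}
    - {"grip": -0.4, "dx": 0, "dy": -0.0012, "dz": -0.088, "ax": 0, "ay": 0, "az": 0}

```text
t: 44.9
tool_pos: [0.4815, 0.2056, 0.0444]
orientation: [0.147, 1.563, -0.15]
wrist_force: [-0.5, -0.2, 0.1]
finger_gap: 0.0446
```

>>> apply_moves:
  commands:
    - {"grip": -0.4, "dx": 0, "dy": 0, "dz": 0.03, "ax": 0, "ay": 0, "az": 0}
    - {"grip": -0.4, "dx": 0, "dy": 0, "dz": 0.07, "ax": 0, "ay": 0, "az": 0}
    - {"grip": -0.4, "dx": 0.01, "dy": -0.02, "dz": 0.12, "ax": 0, "ay": 0, "az": 0}
    - {"grip": -0.4, "dx": 0.03, "dy": -0.05, "dz": 0.16, "ax": 0, "ay": 0, "az": 0}
    - {"grip": -0.4, "dx": 0.06, "dy": -0.09, "dz": 0.16, "ax": 0, "ay": 0, "az": 0}
    - {"grip": -0.4, "dx": 0.09, "dy": -0.13, "dz": 0.16, "ax": 0, "ay": 0, "az": 0}
    - {"grip": -0.4, "dx": 0.12, "dy": -0.16, "dz": 0.16, "ax": 0, "ay": 0, "az": 0}
    - {"grip": -0.4, "dx": 0.15, "dy": -0.195, "dz": 0.16, "ax": 0, "ay": 0, "az": 0}
    - {"grip": -0.4, "dx": 0.1636, "dy": -0.2077, "dz": 0.14, "ax": 0, "ay": 0, "az": 0}
    - {"grip": -0.4, "dx": 0.1636, "dy": -0.2077, "dz": 0.12, "ax": 0, "ay": 0, "az": 0}
    - {"grip": -0.4, "dx": 0.1636, "dy": -0.2077, "dz": 0.12, "ax": 0, "ay": 0, "az": 0}
    - {"grip": -0.4, "dx": 0.1636, "dy": -0.2077, "dz": 0.12, "ax": 0, "ay": 0, "az": 0}

```text
t: 46.4
tool_pos: [0.6446, -0.0011, 0.1648]
orientation: [0.146, 1.563, -0.149]
wrist_force: [0.3, 0.2, 0.2]
finger_gap: 0.0435
```

```bash
python3 lane.py w28.png
python3 - <<'E'
from shk import *
P=imaging.camera_params('wrist');p,d=cap('wrist');X=wcloud(d,P);z=X[...,2];L=loc(X)
# pot in hand body: white side points
m=(d>0)&(z>.12)&(z<.19)&(abs(L[...,0]-.03)<.022)&(abs(L[...,1]-.052)<.03)
for a in np.arange(.12,.19,.01):
  k=m&(abs(z-a)<.005)
  if k.sum()>10: print(round(a,3),k.sum(),np.percentile(L[k],[2,50,98],axis=0).round(4).tolist())
obs()
E
```

```text
46.4 pos [ 0.6446 -0.0011  0.1648] rv [ 0.1462  1.5628 -0.1488] F [0.3 0.2 0.2] gap 0.0435
toolx [ 0.003 -0.002 -1.   ] yaw -10.77 tcploc [0.0294 0.0528]
endwall 751 [[0.0029, 0.1188], [0.0355, 0.129], [0.248, 0.1367]]
wall- 642 [[-0.0008, -0.0658], [0.0013, 0.0696], [0.0033, 0.1177]]
wall+ 535 [[0.0552, -0.0672], [0.0576, 0.0616], [0.0595, 0.1185]]
blue [0.0341 0.1032] [42.7 48.7] [0.1149 0.1161 0.1172]
blue [0.03   0.0627] [24.2 43.4] [0.1761 0.1862 0.1873]
blue [0.0294 0.0323] [ 3.3 17. ] [0.1853 0.1862 0.1871]
0.12 15 [[0.0161, 0.064], [0.0304, 0.0699], [0.0436, 0.0715]]
0.13 186 [[0.0144, 0.0608], [0.031, 0.0699], [0.0473, 0.0717]]
0.14 231 [[0.0139, 0.0608], [0.0303, 0.0702], [0.0476, 0.072]]
0.15 284 [[0.0085, 0.0575], [0.0289, 0.0702], [0.0472, 0.0723]]
0.16 330 [[0.0085, 0.057], [0.0292, 0.0705], [0.0463, 0.0725]]
0.17 229 [[0.0082, 0.0569], [0.0278, 0.0714], [0.0497, 0.0741]]
0.18 629 [[0.0083, 0.0559], [0.0288, 0.0718], [0.0502, 0.0744]]
0.19 3580 [[0.0103, 0.0336], [0.0302, 0.0609], [0.05, 0.0731]]
46.5 pos [ 0.6453 -0.0013  0.1658] rv [ 0.1461  1.5608 -0.1488] F [-0.6 -0.1  0. ] gap 0.0433
```

View pics/w28.png

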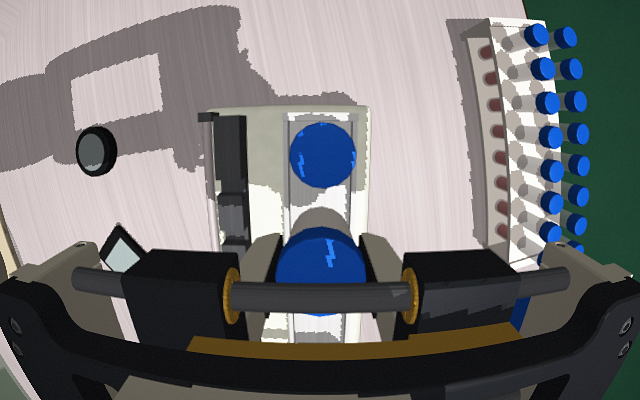

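>>> apply_moves:
  commands:
    - {"grip": -0.4, "dx": 0, "dy": 0, "dz": -0.02, "ax": 0, "ay": 0, "az": 0}
    - {"grip": -0.4, "dx": 0, "dy": 0, "dz": -0.04, "ax": 0, "ay": 0, "az": 0}
    - {"grip": -0.4, "dx": 0, "dy": 0, "dz": -0.055, "ax": 0, "ay": 0, "az": 0}
    - {"grip": -0.4, "dx": 0, "dy": 0, "dz": -0.06, "ax": 0, "ay": 0, "az": 0}
    - {"grip": -0.4, "dx": 0, "dy": 0, "dz": -0.06, "ax": 0, "ay": 0, "az": 0}

```text
t: 47.12
tool_pos: [0.645, -0.0013, 0.1051]
orientation: [0.146, 1.562, -0.149]
wrist_force: [0.1, -0.4, -1.3]
finger_gap: 0.0438
```

>>> apply_moves:
  commands:
    - {"grip": -0.4, "dx": 0, "dy": 0, "dz": -0.005, "ax": 0, "ay": 0, "az": 0}
    - {"grip": -0.4, "dx": 0, "dy": 0, "dz": -0.009, "ax": 0, "ay": 0, "az": 0}
    - {"grip": -0.4, "dx": 0, "dy": 0, "dz": -0.0105, "ax": 0, "ay": 0, "az": 0}
    - {"grip": -0.4, "dx": 0, "dy": 0, "dz": -0.0105, "ax": 0, "ay": 0, "az": 0}

```text
t: 47.62
tool_pos: [0.6451, -0.0014, 0.0947]
orientation: [0.146, 1.562, -0.149]
wrist_force: [-0.2, 0.3, -0.5]
finger_gap: 0.0435
```

>>> apply_moves:
  commands:
    - {"grip": -0.4, "dx": 0.0004, "dy": 0.002, "dz": -0.0005, "ax": 0, "ay": 0, "az": 0}
    - {"grip": -0.4, "dx": 0.0008, "dy": 0.004, "dz": -0.0005, "ax": 0, "ay": 0, "az": 0}
    - {"grip": -0.4, "dx": 0.001, "dy": 0.0055, "dz": -0.0005, "ax": 0, "ay": 0, "az": 0}
    - {"grip": -0.4, "dx": 0.001, "dy": 0.0055, "dz": -0.0005, "ax": 0, "ay": 0, "az": 0}

```text
t: 48.12
tool_pos: [0.6464, 0.0043, 0.0945]
orientation: [0.146, 1.561, -0.149]
wrist_force: [0.1, -0.4, 1.8]
finger_gap: 0.044
```

Release and rise.

>>> apply_moves:
  commands:
    - {"grip": -0.4, "dx": 0, "dy": 0, "dz": -0.001, "ax": 0, "ay": 0, "az": 0}
    - {"grip": 0.3, "dx": 0, "dy": 0, "dz": 0, "ax": 0, "ay": 0, "az": 0}
    - {"grip": 0.3, "dx": 0, "dy": 0, "dz": 0, "ax": 0, "ay": 0, "az": 0}
    - {"grip": 0.3, "dx": 0, "dy": 0, "dz": 0.02, "ax": 0, "ay": 0, "az": 0}
    - {"grip": 0.3, "dx": 0, "dy": 0, "dz": 0.06, "ax": 0, "ay": 0, "az": 0}
    - {"grip": 0.3, "dx": -0.01, "dy": -0.03, "dz": 0.11, "ax": 0, "ay": 0, "az": 0}
    - {"grip": 0.3, "dx": -0.02, "dy": -0.07, "dz": 0.13, "ax": 0, "ay": 0, "az": 0}
    - {"grip": 0.3, "dx": -0.02, "dy": -0.07, "dz": 0.13, "ax": 0, "ay": 0, "az": 0}
    - {"grip": 0.3, "dx": -0.02, "dy": -0.07, "dz": 0.13, "ax": 0, "ay": 0, "az": 0}

```text
t: 49.25
tool_pos: [0.6264, -0.0654, 0.2249]
orientation: [0.147, 1.561, -0.149]
wrist_force: [-0.1, -0.4, -1.4]
finger_gap: 0.0604
```

```bash
python3 lane.py w29.png; python3 pots.py
python3 - <<'E'
from h import *
p,d=cap('top','t29.png')
E
```

```text
49.25 pos [ 0.6264 -0.0654  0.2249] rv [ 0.147   1.5607 -0.1487] F [-0.1 -0.4 -1.4] gap 0.0604
toolx [ 0.005 -0.002 -1.   ] yaw -10.79 tcploc [ 0.0237 -0.0137]
endwall 305 [[0.0015, 0.1182], [0.0445, 0.1283], [0.2499, 0.1318]]
wall- 709 [[-0.0008, -0.0643], [0.0016, 0.0285], [0.0038, 0.1165]]
wall+ 674 [[0.0553, -0.0644], [0.0574, 0.0179], [0.0597, 0.1082]]
blue [0.0311 0.0838] [93.5 43.4] [0.1148 0.1161 0.1173]
top [643.  -2.] [29. 39.] 0.1149 loc [0.0278 0.0514]
top [ 428. -381.] [89. 42.] 0.0582 loc [-0.1106 -0.3613]
scene [ 430. -382.] [92. 44.] 0.0581 loc [-0.1082 -0.3618]
scene [640.  20.] [91. 78.] 0.1145 loc [0.0205 0.0723]
```

View pics/w29.png

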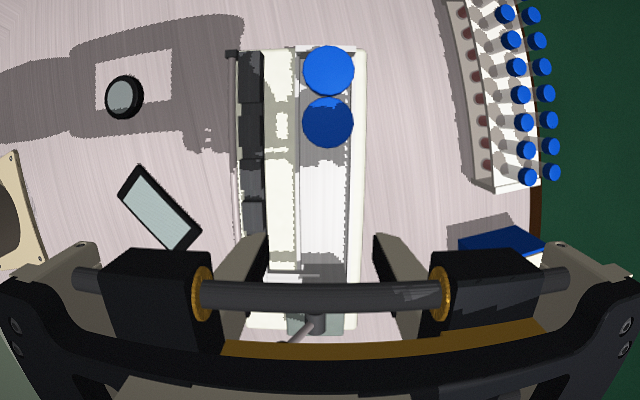

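View pics/t29.png

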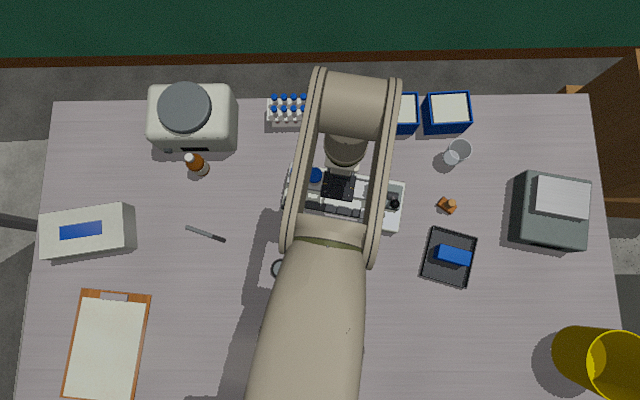

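>>> apply_moves:
  commands:
    - {"grip": 0, "dx": -0.01, "dy": -0.01, "dz": 0, "ax": 0, "ay": 0, "az": 0.175}
    - {"grip": 0, "dx": -0.02, "dy": -0.02, "dz": 0, "ax": 0, "ay": 0, "az": 0.35}
    - {"grip": 0, "dx": -0.03, "dy": -0.03, "dz": 0, "ax": 0, "ay": 0, "az": 0.525}
    - {"grip": 0, "dx": -0.04, "dy": -0.04, "dz": 0, "ax": 0, "ay": 0, "az": 0.7}
    - {"grip": 0, "dx": -0.05, "dy": -0.05, "dz": 0, "ax": 0, "ay": 0, "az": 0.875}
    - {"grip": 0, "dx": -0.06, "dy": -0.06, "dz": 0, "ax": 0, "ay": 0, "az": 1.05}
    - {"grip": 0, "dx": -0.07, "dy": -0.07, "dz": 0, "ax": 0, "ay": 0, "az": 1.225}
    - {"grip": 0, "dx": -0.08, "dy": -0.074, "dz": 0, "ax": 0, "ay": 0, "az": 1.4}
    - {"grip": 0, "dx": -0.084, "dy": -0.0745, "dz": 0, "ax": 0, "ay": 0, "az": 1.567}
    - {"grip": 0, "dx": -0.084, "dy": -0.0745, "dz": -0.01, "ax": 0, "ay": 0, "az": 1.567}
    - {"grip": 0, "dx": -0.084, "dy": -0.0745, "dz": -0.01, "ax": 0, "ay": 0, "az": 1.567}
    - {"grip": 0, "dx": -0.084, "dy": -0.0745, "dz": -0.01, "ax": 0, "ay": 0, "az": 1.567}

```text
t: 50.95
tool_pos: [0.542, -0.1387, 0.2129]
orientation: [-1.065, 1.292, 1.068]
wrist_force: [-0.3, 0.2, 0.0]
finger_gap: 0.0464
```

```bash
python3 knob.py w30.png
```

```text
50.95 pos [ 0.542  -0.1387  0.2129] rv [-1.0645  1.2916  1.0676] F [-0.3  0.2  0. ] gap 0.0464
toolx [ 0.001  0.003 -1.   ] yaw 78.99
tcp loc [-0.0451 -0.1018]
hi 668 [-0.04850127 -0.10161499] [-0.05933125 -0.10861462] [-0.03285111 -0.09477147] [0.10465685 0.13116601]
hi 275 [-0.02249358 -0.16433654] [-0.02758823 -0.16999358] [-0.01509021 -0.15697246] [0.12835002 0.14395763]
```

View pics/w30.png

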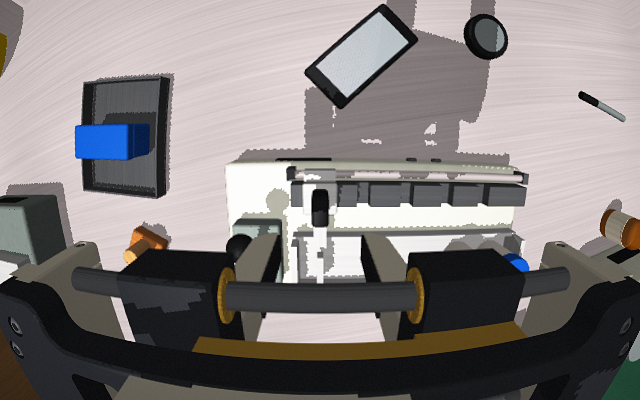

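>>> apply_moves:
  commands:
    - {"grip": 0, "dx": 0, "dy": 0, "dz": -0.03, "ax": 0, "ay": 0, "az": 0}
    - {"grip": 0, "dx": 0, "dy": 0, "dz": -0.06, "ax": 0, "ay": 0, "az": 0}
    - {"grip": 0, "dx": 0, "dy": 0, "dz": -0.085, "ax": 0, "ay": 0, "az": 0}
    - {"grip": 0, "dx": 0, "dy": 0, "dz": -0.0965, "ax": 0, "ay": 0, "az": 0}
    - {"grip": 0, "dx": 0, "dy": 0, "dz": -0.0965, "ax": 0, "ay": 0, "az": 0}
    - {"grip": 0, "dx": 0, "dy": 0, "dz": -0.0965, "ax": 0, "ay": 0, "az": 0}
    - {"grip": -1, "dx": 0, "dy": 0, "dz": -0.0965, "ax": 0, "ay": 0, "az": 0}
    - {"grip": -1, "dx": 0, "dy": 0, "dz": -0.0965, "ax": 0, "ay": 0, "az": 0}
    - {"grip": -1, "dx": 0, "dy": 0, "dz": -0.0965, "ax": 0, "ay": 0, "az": 0}
    - {"grip": -1, "dx": 0, "dy": 0, "dz": -0.0965, "ax": 0, "ay": 0, "az": 0}

```text
t: 52.25
tool_pos: [0.5422, -0.1389, 0.1168]
orientation: [-1.065, 1.291, 1.067]
wrist_force: [-0.5, 0.5, 0.4]
finger_gap: 0.0137
```

>>> apply_moves:
  commands:
    - {"grip": -1, "dx": 0, "dy": 0, "dz": 0.008, "ax": 0, "ay": 0, "az": 0}
    - {"grip": -1, "dx": 0, "dy": 0, "dz": 0.016, "ax": 0, "ay": 0, "az": 0}
    - {"grip": -1, "dx": 0, "dy": 0, "dz": 0.019, "ax": 0, "ay": 0, "az": 0}
    - {"grip": -1, "dx": 0, "dy": 0, "dz": 0.019, "ax": 0, "ay": 0, "az": 0}
    - {"grip": -1, "dx": 0.003, "dy": 0.0147, "dz": 0.019, "ax": 0, "ay": 0, "az": 0}
    - {"grip": -1, "dx": 0.0059, "dy": 0.0294, "dz": 0.019, "ax": 0, "ay": 0, "az": 0}
    - {"grip": -1, "dx": 0.0088, "dy": 0.0441, "dz": 0.019, "ax": 0, "ay": 0, "az": 0}
    - {"grip": -1, "dx": 0.0118, "dy": 0.0588, "dz": 0.019, "ax": 0, "ay": 0, "az": 0}
    - {"grip": -1, "dx": 0.0148, "dy": 0.0735, "dz": 0.019, "ax": 0, "ay": 0, "az": 0}
    - {"grip": -1, "dx": 0.0177, "dy": 0.0882, "dz": 0.019, "ax": 0, "ay": 0, "az": 0}

```text
t: 53.5
tool_pos: [0.5597, -0.0495, 0.1356]
orientation: [-1.065, 1.292, 1.068]
wrist_force: [-0.9, -0.4, -1.0]
finger_gap: 0.0138
```

Remaining to (0.567, -0.011): dx 0.0073, dy 0.0385, slowly.

>>> apply_moves:
  commands:
    - {"grip": -1, "dx": 0.002, "dy": 0.0095, "dz": 0, "ax": 0, "ay": 0, "az": 0}
    - {"grip": -1, "dx": 0.0036, "dy": 0.019, "dz": 0, "ax": 0, "ay": 0, "az": 0}
    - {"grip": -1, "dx": 0.0055, "dy": 0.029, "dz": 0, "ax": 0, "ay": 0, "az": 0}
    - {"grip": -1, "dx": 0.0068, "dy": 0.035, "dz": 0, "ax": 0, "ay": 0, "az": 0}
    - {"grip": -1, "dx": 0.0073, "dy": 0.0385, "dz": 0, "ax": 0, "ay": 0, "az": 0}
    - {"grip": -1, "dx": 0.0073, "dy": 0.0385, "dz": 0, "ax": 0, "ay": 0, "az": 0}
    - {"grip": -1, "dx": 0.0073, "dy": 0.0385, "dz": 0, "ax": 0, "ay": 0, "az": 0}

```text
t: 54.38
tool_pos: [0.5672, -0.0109, 0.1357]
orientation: [-1.065, 1.291, 1.068]
wrist_force: [1.1, 0.9, -1.7]
finger_gap: 0.0137
```

Run:
```python
from shk import *
o=obs();print(loc(o['tool_pos']))
p,d=cap('scene');cv2.imwrite('pics/s31.png',cv2.resize(p[120:300,180:440],None,fx=3,fy=3,interpolation=cv2.INTER_CUBIC))
```

```text
54.38 pos [ 0.5672 -0.0109  0.1357] rv [-1.0649  1.291   1.068 ] F [ 1.1  0.9 -1.7] gap 0.0137
[-0.0447849   0.02844088]
```

View pics/s31.png

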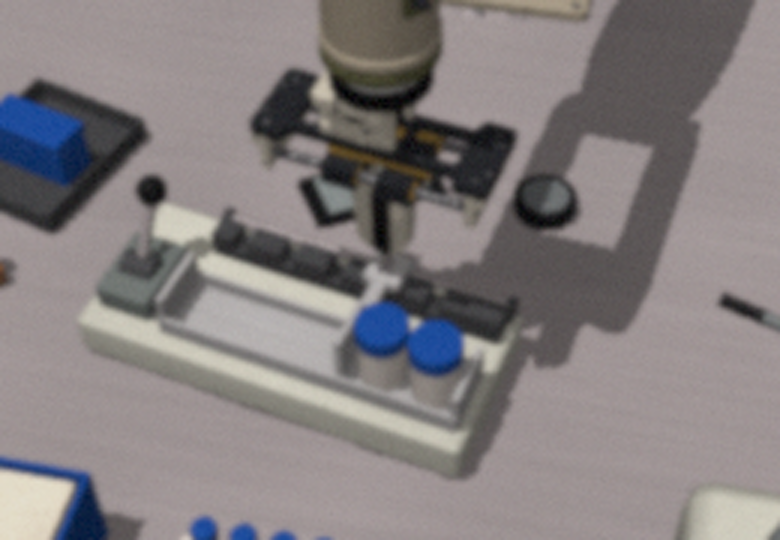

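Both pots upright, gate plate behind them. Lower the knob.

>>> apply_moves:
  commands:
    - {"grip": -1, "dx": 0, "dy": 0, "dz": -0.006, "ax": 0, "ay": 0, "az": 0}
    - {"grip": -1, "dx": 0, "dy": 0, "dz": -0.012, "ax": 0, "ay": 0, "az": 0}
    - {"grip": -1, "dx": 0, "dy": 0, "dz": -0.017, "ax": 0, "ay": 0, "az": 0}
    - {"grip": -1, "dx": 0, "dy": 0, "dz": -0.019, "ax": 0, "ay": 0, "az": 0}
    - {"grip": -1, "dx": 0, "dy": 0, "dz": -0.019, "ax": 0, "ay": 0, "az": 0}

```text
t: 55.05
tool_pos: [0.5672, -0.0111, 0.1169]
orientation: [-1.065, 1.291, 1.068]
wrist_force: [-0.6, -0.4, 0.7]
finger_gap: 0.0137
```

>>> apply_moves:
  commands:
    - {"grip": 0, "dx": 0, "dy": 0, "dz": 0, "ax": 0, "ay": 0, "az": 0}
    - {"grip": 0, "dx": 0, "dy": 0, "dz": 0, "ax": 0, "ay": 0, "az": 0}
    - {"grip": 0, "dx": 0, "dy": 0, "dz": 0.03, "ax": 0, "ay": 0, "az": 0}
    - {"grip": 0, "dx": 0, "dy": 0, "dz": 0.07, "ax": 0, "ay": 0, "az": 0}
    - {"grip": -1, "dx": -0.02, "dy": -0.03, "dz": 0.11, "ax": 0, "ay": 0, "az": 0}
    - {"grip": -1, "dx": -0.04, "dy": -0.07, "dz": 0.11, "ax": 0, "ay": 0, "az": 0}
    - {"grip": -1, "dx": -0.05, "dy": -0.11, "dz": 0.11, "ax": 0, "ay": 0, "az": 0}
    - {"grip": -1, "dx": -0.05, "dy": -0.15, "dz": 0.11, "ax": 0, "ay": 0, "az": 0}
    - {"grip": -1, "dx": -0.042, "dy": -0.19, "dz": 0.11, "ax": 0, "ay": 0, "az": 0}
    - {"grip": -1, "dx": -0.042, "dy": -0.192, "dz": 0.11, "ax": 0, "ay": 0, "az": 0}
    - {"grip": -1, "dx": -0.042, "dy": -0.192, "dz": 0.11, "ax": 0, "ay": 0, "az": 0}
    - {"grip": -1, "dx": -0.042, "dy": -0.192, "dz": 0.11, "ax": 0, "ay": 0, "az": 0}

```text
t: 56.55
tool_pos: [0.5252, -0.202, 0.2268]
orientation: [-1.065, 1.291, 1.069]
wrist_force: [-0.5, 0.6, 0.7]
finger_gap: 0.0002
```

```bash
python3 knob.py w32.png
python3 - <<'E'
from shk import *
p,d=cap('scene');cv2.imwrite('pics/s32.png',cv2.resize(p[120:300,180:440],None,fx=3,fy=3,interpolation=cv2.INTER_CUBIC))
X=cloud('scene',d);L=loc(X);z=X[...,2]
for q in comps(X,(z>.1)&(z<.14)&(abs(L[...,0]+.045)<.025)&(abs(L[...,1])<.13),5): print('knob scene',loc(q).mean(0),q[:,2].max(),len(q))
E
```

```text
56.55 pos [ 0.5252 -0.202   0.2268] rv [-1.0655  1.2906  1.0689] F [-0.5  0.6  0.7] gap 0.0002
toolx [ 0.001  0.003 -1.   ] yaw 79.08
tcp loc [-0.0495 -0.1671]
hi 664 [-0.04723806  0.02466646] [-0.0590154   0.02044468] [-0.03301957  0.03522799] [0.10176691 0.13088133]
knob scene [-0.04007562  0.02880261] 0.13104585024117824 103
```

View pics/w32.png

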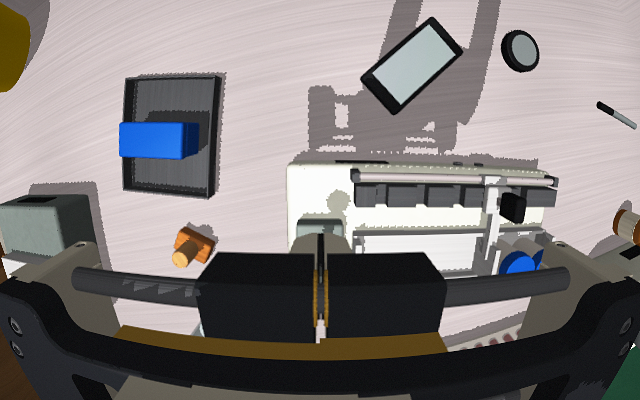

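View pics/s32.png

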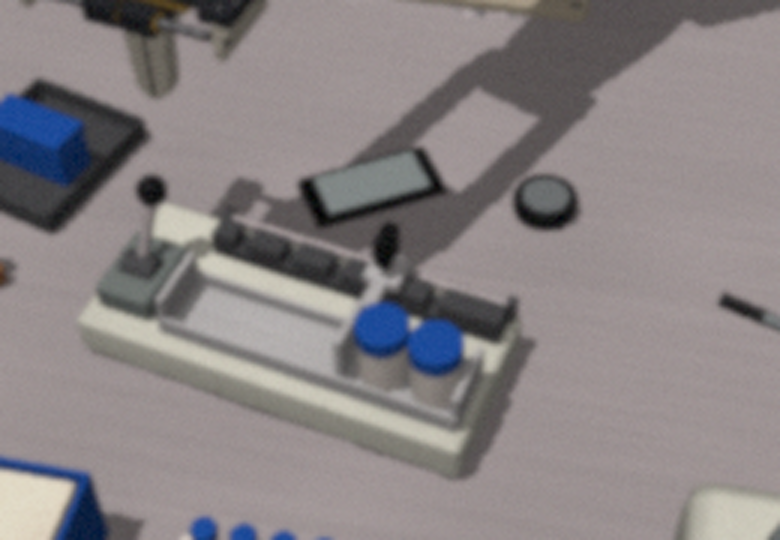

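>>> apply_moves:
  commands:
    - {"grip": -1, "dx": 0, "dy": 0, "dz": -0.03, "ax": 0, "ay": 0, "az": 0}
    - {"grip": -1, "dx": 0, "dy": 0, "dz": -0.06, "ax": 0, "ay": 0, "az": 0}
    - {"grip": -1, "dx": 0, "dy": 0, "dz": -0.085, "ax": 0, "ay": 0, "az": 0}
    - {"grip": -1, "dx": 0, "dy": 0, "dz": -0.095, "ax": 0, "ay": 0, "az": 0}
    - {"grip": -1, "dx": 0, "dy": 0, "dz": -0.095, "ax": 0, "ay": 0, "az": 0}
    - {"grip": -1, "dx": 0, "dy": 0, "dz": -0.095, "ax": 0, "ay": 0, "az": 0}

```text
t: 57.4
tool_pos: [0.5261, -0.2022, 0.1334]
orientation: [-1.068, 1.29, 1.067]
wrist_force: [0.2, 0.8, 0.0]
finger_gap: 0.0004
```

>>> apply_moves:
  commands:
    - {"grip": -1, "dx": 0.0098, "dy": -0.0019, "dz": 0, "ax": 0, "ay": 0, "az": 0}
    - {"grip": -1, "dx": 0.0196, "dy": -0.0038, "dz": 0, "ax": 0, "ay": 0, "az": 0}
    - {"grip": -1, "dx": 0.0294, "dy": -0.0057, "dz": 0, "ax": 0, "ay": 0, "az": 0}
    - {"grip": -1, "dx": 0.0392, "dy": -0.0076, "dz": 0, "ax": 0, "ay": 0, "az": 0}
    - {"grip": -1, "dx": 0.049, "dy": -0.0095, "dz": 0, "ax": 0, "ay": 0, "az": 0}
    - {"grip": -1, "dx": 0.0588, "dy": -0.0114, "dz": 0, "ax": 0, "ay": 0, "az": 0}
    - {"grip": -1, "dx": 0.0687, "dy": -0.0133, "dz": 0, "ax": 0, "ay": 0, "az": 0}
    - {"grip": -1, "dx": 0.0765, "dy": -0.0149, "dz": 0, "ax": 0, "ay": 0, "az": 0}
    - {"grip": -1, "dx": 0.0765, "dy": -0.0149, "dz": 0, "ax": 0, "ay": 0, "az": 0}

```text
t: 58.52
tool_pos: [0.6031, -0.2172, 0.1332]
orientation: [-1.068, 1.289, 1.067]
wrist_force: [-0.5, 0.6, 0.0]
finger_gap: 0.0007
```

>>> apply_moves:
  commands:
    - {"grip": -1, "dx": 0.002, "dy": -0.0004, "dz": 0, "ax": 0, "ay": 0, "az": 0}
    - {"grip": -1, "dx": 0.004, "dy": -0.0008, "dz": 0, "ax": 0, "ay": 0, "az": 0}
    - {"grip": -1, "dx": 0.004, "dy": -0.0008, "dz": 0, "ax": 0, "ay": 0, "az": 0}

```text
t: 58.9
tool_pos: [0.6043, -0.2174, 0.133]
orientation: [-1.064, 1.293, 1.072]
wrist_force: [-16.6, 2.7, 7.9]
finger_gap: 0.0004
```

At the stop (17 N). Back off and look.

>>> apply_moves:
  commands:
    - {"grip": -1, "dx": -0.01, "dy": 0.002, "dz": 0, "ax": 0, "ay": 0, "az": 0}
    - {"grip": -1, "dx": -0.03, "dy": 0.006, "dz": 0.01, "ax": 0, "ay": 0, "az": 0}
    - {"grip": -1, "dx": -0.06, "dy": 0.012, "dz": 0.04, "ax": 0, "ay": 0, "az": 0}
    - {"grip": -1, "dx": -0.1, "dy": 0.012, "dz": 0.09, "ax": 0, "ay": 0, "az": 0}
    - {"grip": -1, "dx": -0.14, "dy": 0.012, "dz": 0.12, "ax": 0, "ay": 0, "az": 0}
    - {"grip": -1, "dx": -0.18, "dy": 0.012, "dz": 0.14, "ax": 0, "ay": 0, "az": 0}
    - {"grip": -1, "dx": -0.18, "dy": 0.012, "dz": 0.14, "ax": 0, "ay": 0, "az": 0}
    - {"grip": -1, "dx": -0.18, "dy": 0.012, "dz": 0.14, "ax": 0, "ay": 0, "az": 0}

```text
t: 59.9
tool_pos: [0.4245, -0.2055, 0.2729]
orientation: [-1.064, 1.293, 1.071]
wrist_force: [0.6, -0.3, 0.0]
finger_gap: 0.0006
```

```bash
python3 - <<'E'
from shk import *
obs()
p,d=cap('scene','s33f.png');cv2.imwrite('pics/s33.png',cv2.resize(p[120:300,180:440],None,fx=3,fy=3,interpolation=cv2.INTER_CUBIC))
X=cloud('scene',d);L=loc(X);z=X[...,2]
for q in comps(X,(z>.1)&(z<.14)&(abs(L[...,0]+.045)<.025)&(abs(L[...,1])<.13),5): print('knob',loc(q).mean(0),q[:,2].max(),len(q))
for q in comps(X,(z>.11)&(z<.16)&(abs(L[...,0]-.03)<.1)&(abs(L[...,1]+.168)<.03),5): print('ball',loc(q).mean(0),q[:,2].max(),len(q))
for n in ['reagent','marker','stamp','timer','handset','beaker']: find(n,'scene',1)
cap('top','t33.png')
E
python3 pots.py
```

```text
59.9 pos [ 0.4245 -0.2055  0.2729] rv [-1.0642  1.2928  1.0709] F [ 0.6 -0.3  0. ] gap 0.0006
knob [-0.04011272  0.02867313] 0.1321729940768761 102
ball [ 0.05725725 -0.16607886] 0.14408475974536997 97
reagent scene [0.7045 0.3489 0.1019] 0.55
marker scene [0.4958 0.3305 0.0103] 0.61
stamp scene [ 0.5839 -0.3786  0.0191] 0.69
timer scene [0.4015 0.1004 0.0181] 0.68
handset scene [ 0.4093 -0.059   0.0102] 0.83
beaker scene [ 0.573  -0.008   0.1235] 0.66
top [650.  25.] [85. 43.] 0.1152 loc [0.0294 0.0795]
scene [ 431. -382.] [91. 44.] 0.0581 loc [-0.1079 -0.362 ]
scene [646.  31.] [79. 89.] 0.1143 loc [0.0241 0.085 ]
```

View pics/s33.png

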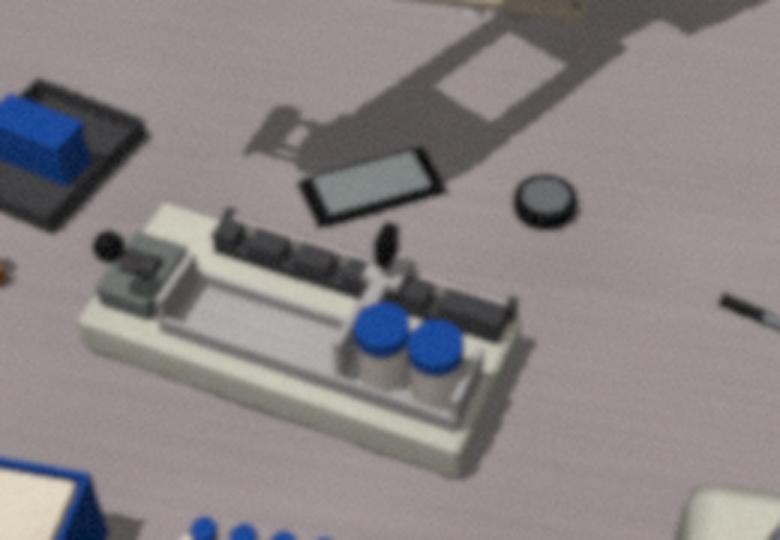

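View pics/t33.png

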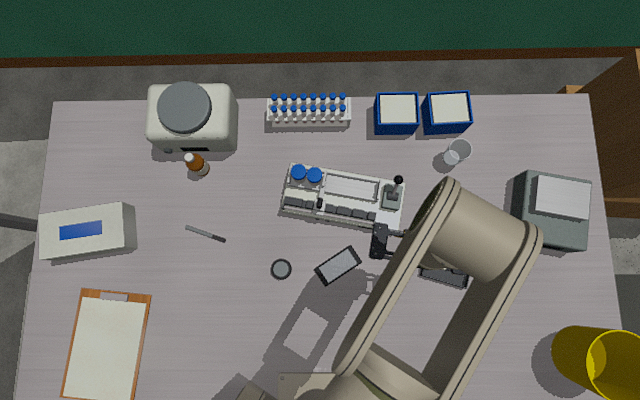

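```bash
python3 -c "
from h import *
obs(); print(order.job_done())"
```

```text
60.4 pos [ 0.4244 -0.2054  0.2727] rv [-1.0635  1.2934  1.0729] F [-0.3 -0.1  0.3] gap 0.0006
the job is handed in; nothing more can be done
None
```

The whole task is done and handed in at about 60 s of robot time, with no verdict reported.

- **Case and gate:** The blue case lies in the steel dish. I opened the gate to notch 5 and dropped the knob home.
- **Pots:** Only two were present, and both stand upright and close together at the closed end of the lane.
- **Gate closed and toggle:** The gate is in notch 2 behind the last pot. I then tipped the toggle over to "on".

**Last checks:**
- The knob is at y = 28–29 mm of the shaker, which is notch 2. Its top is at 131–132 mm, the same as when it was fully home at the start.
- The toggle ball is at x = +57 mm of the shaker, where fully on would be 54 mm.
- Both pot lids are at about 115 mm, which is upright on the lane floor.
- The reagent bottle, pen, stamp, timer and handset are where they started, to within a few mm.

**What went wrong or disagreed:**
- **Toppled pot:** My first try at placing the second pot failed. It tipped over in the lane and the fingers pressed on it, with the wrist force reading 54 N; I cannot tell whether that counts against the 40 N limit. I stood it upright on the bench and placed it again.
- **Joint limits:** While standing it up, joints 2, 3 and 6 came right to the end of their ranges. Joint 2 read -0.891 against a stated limit of -0.89.
- **Toggle stop:** I pushed the toggle against its stop with about 17 N.
- **Beaker:** The final detection for the beaker landed on the gate knob. In the last top picture the beaker is still in its place.

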